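# Load the press's stud tray and run it in

## Task

Load the stud tray of the press: lift the pot of brass studs out of its well in the wooden rack, stand it on the bench and let go, then take a fresh hold that leaves the mouth free to pour, and tip all eight studs into the green tray while the tray is at the loading end of its rail. Push the loaded tray along the rail until it clicks home at the press end, and leave the emptied pot standing upright on the bench. The empty pot in the rack, the thread spool, the wax block and the end nippers stay where they are.

Things in the scene. Friction and masses are not known exactly. Their poses are not given: they have to be found in the camera images.
- stud_pot: round open aluminium pot with 8 brass studs in it (to about 40 mm): 46 mm across at the foot, 60 mm (62 over the rolled rim) at the mouth, 65 mm high, wall 3 mm, 90 g empty. Origin at the centre of its underside, z up through the mouth. Starts in one of the rack's wells, its top 30 mm standing clear. The studs slide easily: tipped past about 115 degrees from upright they run out
- spare_pot: a second pot of the same make, empty, in the other well; it stays there
- pot_rack: fixed hardwood block 236 x 100 x 45 mm (along its x, y, z), origin at the centre of its underside. Two round wells 58 mm across and 35 mm deep (floor 10 mm above the bench) at x = -56 and +56 mm on its long centre line hold the pots with about 2 mm of play all round
- stud_tray (a joint): slide of the tray carriage along its rail, m, along +y of feed_rail: 0 at the loading station, 0.140 at the press station, against the end stop. A spring plunger clicks into a notch at either station; about 6 N pull it out, about 2 N move it along between them; it stays where it is left
- feed_rail: fixed rail unit by the press: grey base plate 118 x 300 x 10 mm with a guide rail and blue end stops 36 mm high; origin on the bench under the middle of the rail, y along the rail towards the press station. A notched bar and the plunger on the carriage (61 mm high) stand on the -x side, 56 mm from the rail
- tray_floor (a point): centre of the inner floor of the green open stud tray on the carriage, 43 mm above the bench; axes as feed_rail. The tray is 90 mm (x) by 108 mm (y) outside, 84 x 102 mm inside, its walls 3 mm thick and their tops 33 mm above this point (76 mm above the bench). It moves with the carriage
- tray_knob (a point): centre of the black push knob of the carriage, 27 mm across and 22 mm high (top 99 mm above the bench) on a 10 mm stem; 22 mm behind the tray's end wall, that is, on its -y side. It moves with the carriage
- thread_spool: red thread spool, 42 mm across, 60 mm high, loose bystander; origin at the centre of its underside
- wax_block: yellow wax block 33 x 51 x 20 mm, loose bystander; origin at the centre of its underside
- end_nippers: steel end nippers 51 x 149 x 16 mm lying flat, loose bystander; origin at the centre of their underside
- stud0_mid (a point): middle of a brass ball stud: 14 mm base disc, 11 mm ball head, 17 mm tall, 10 g
- stud1_mid (a point): middle of another such stud
- stud2_mid (a point): middle of another such stud
- stud3_mid (a point): middle of another such stud
- stud4_mid (a point): middle of another such stud
- stud5_mid (a point): middle of another such stud
- stud6_mid (a point): middle of another such stud
- stud7_mid (a point): middle of another such stud
There are look-alikes about, which are no part of the job. Leave any pink or turquoise look-alike of the stud_pot alone.

How it is judged:
By the outcome, as a careful person would: the job done as asked, in the order asked, and still so for the second after the job is handed in, with the robot touching nothing.
It also fails if it takes over 67 s, if anything falls off the work surface, if the arm or the gripper's body presses on something with over 40 N, if the wrist force passes 120 N, or if a joint passes its speed limit or range.

## Robot

A 7-joint arm with a two-finger parallel gripper is mounted at the origin on a cart in front of the work surface, level with it; the furniture and walls round the work are solid. World frame = base frame: x ahead of the robot, y to its left, z up, the work surface at z = 0. Lengths are in m, angles in rad, forces in N, time in s.
With the tool pointing down it reaches from about 0.4 to 0.9 m from the base axis. Payload 5.5 kg.
Tool frame: the origin (TCP) lies on the centre line of the jaws, within the pads' length; the fingertips stand ahead of it and the grasp point (between the pads) lies 2 mm behind it (ctrl.tips_ahead is the z of the fingertips in the tool frame, in m); z points along the fingers, y is the line along which they close (so a half turn about z gives the same grasp; the last joint's range is limited). The gripper opens to 92 mm and grips with 3 to 60 N. Pads are 19 mm wide; open, the fingers measure 130 mm over their backs; the gripper's body (75 mm by 190 mm) begins 47 mm behind the grasp point.
Start: joints at [1.503, 0.501, -0.427, 1.55, 0.221, 1.138, -0.21], TCP at [0.211, -0.615, 0.205] pointing down, gripper open.
Joint ranges: [-2.88, 2.88], [-0.31, 2.03], [-1.54, 1.56], [0.2, 2.42], [-1.41, 4.55], [0.19, 2.02], [-2.57, 2.57]. Speed limits (rad/s): [2.57, 2.57, 3.14, 3.14, 3.14, 3.14, 3.14].

## Interface

Orientations are given as a 3x3 rotation matrix whose columns are the frame's x, y, z axes.
In Python, from plant import ctrl gives the robot as it stands.
- The arm moves only by the tool send_rows, never from a script. Its argument "steps" is a list of rows, each a list of 2 entries, a list of its own where there are three numbers: the shift along the world's x, y, z normalised to -1 to 1, where 1 is 1000 mm, then the turn, a rotation vector about the world's x, y, z normalised to -1 to 1, where 1 is 90 degrees. In form: [[[tx, ty, tz], [wx, wy, wz]], ...]. A call has 1 to 8 rows; each row is the pose to reach, as a shift and turn from the pose commanded when the call began; what a row does not reach only later rows make up. A row lasts 1/8 s, in which the tool goes at most 62.5 mm and 10.7 degrees, less where a joint would pass 70% of its speed; a pose out of reach is approached as far as the arm can. A call with a number of a shift or a turn outside -1 to 1 is refused whole. A call with a gripper value outside its range is refused whole. "fingers" is the closure, from -1 (fully open) to 1 (shut), set as the call begins (left out, the last holds). The fingers move at their own pace and stop on an object; "grip_force" is the grip in N (left out, the last holds). Time passes only in rows, so rows that repeat a pose let the fingers close. It gives the time, the measured TCP pose, the force, the opening and the grip force at its end, in the units of the state.
- ctrl.get_state(): the state, without advancing time (a new reading comes with each control period).
- ctrl.grab_frame(name): name is "scene" or "top" or "wrist"; returns the picture (384x512x3 uint8, red, green, blue); there is no depth.
- ctrl.camera_params(name): a dict with "camera_matrix" (3x3 intrinsics, pixels), "xyz" and "orientation" of the camera in the world. Camera axes: x right, y up, looking along -z (the intrinsics and any distortion apply to the point x, -y, -z); pixel columns grow to the right and rows downward; lengths in m; the calibration is good to about 2 mm. A picture is of the moment at which its call begins: read the wrist's pose just before it. camera_params takes no time and is no camera call; for the wrist camera it gives the pose at the moment of the call.
- ctrl.finish_job(): hands the job in; it is judged then, once.
Trained networks look in the newest picture that a camera, given by its name, has taken for a name from the list of things; names that differ only in an ending like _2 or _b are one class to them, and where a whole thing is asked for, a point or a joint stands for the part that bears it (a point fixed in the world has none). Each returns a list of dicts, best first, with "score" (0 to 1); they miss things now and then, are a little off and sometimes report something else, mostly with a low value. They report only what shows in the picture. A call takes as long as a camera call. They do not tell look-alikes from the thing itself.
- ctrl.search_frame(camera, name): "box" ([centre column, centre row, width, height] in pixels, round what is visible of it).
- ctrl.pinpoint(camera, name): "at" ([column, row] in pixels: a listed point, or the origin of a listed thing).
The state is a dict: "t": time; "joint_pos": joint angles; "dq": joint speeds; "joint_efforts": joint torques, N m; "tcp_pos": TCP position; "eef_rot": TCP orientation; "contact_force": force on the tool from outside, world axes, zero at the start; "torque": the same for the moment, N m; "opening": finger opening in m; "grasp_force": force on a finger pad.
Only numpy, scipy, OpenCV 4.12 (cv2) and the standard library are available. Lean on these libraries where they do the work, as an engineer would, in place of code of your own. Each camera call takes 0.05 s, during which the arm holds its last target. There are 200 camera calls.

## Working session

There is one attempt and no reset: what is moved stays moved. The work goes in short steps, Python scripts to look and compute and a tool call to move; the robot and the scene stay as the last step left them, time stands still between calls to the robot, and variables do not carry over. Pictures are saved under pics/ and viewed, at most 10 in all, crops included, and the job is handed in when it is done.

Besides the shell and the picture viewer there is one more tool, called by a JSON object that holds its "op" and its "data". send_rows: Moves the arm, as the interface text tells. Scaled input: -1 to 1 covers 1000 mm each way for a shift and 90 degrees each way for a turn. Its arguments: {"type":"object","properties":{"steps":{"type":"array"},"fingers":{"type":"number"},"grip_force":{"type":"number"}},"required":["steps"]}

```bash
mkdir -p pics; ls; cat > h.py <<'E'
import numpy as np, cv2
from plant import ctrl
def grab(n,f=None):
    im=ctrl.grab_frame(n)
    if f: cv2.imwrite('pics/'+f,im[:,:,::-1])
    return im
def ray(n,px,cp=None):
    c=cp or ctrl.camera_params(n);K=np.array(c['camera_matrix']);R=np.array(c['orientation'])
    d=np.linalg.inv(K)@[px[0],px[1],1.];d=R@(d*[1,-1,-1]);return np.array(c['xyz']),d/np.linalg.norm(d)
def onz(n,px,z,cp=None):
    o,d=ray(n,px,cp);return o+d*(z-o[2])/d[2]
def tri(rays):
    A=0;b=0
    for o,d in rays:
        P=np.eye(3)-np.outer(d,d);A=A+P;b=b+P@o
    p=np.linalg.solve(A,b)
    return p,[np.linalg.norm((np.eye(3)-np.outer(d,d))@(p-o)) for o,d in rays]
def proj(n,p,cp=None):
    c=cp or ctrl.camera_params(n);R=np.array(c['orientation']);q=R.T@(np.array(p)-c['xyz'])*[1,-1,-1]
    u=np.array(c['camera_matrix'])@q;return u[:2]/u[2]
E
python3 - <<'E'
from h import *
np.set_printoptions(precision=3,suppress=True)
print(ctrl.get_state()['t'],ctrl.tips_ahead)
ims=[grab('scene'),grab('top')]
for i,n in enumerate(('scene','top')):
    cp=ctrl.camera_params(n);print(n,cp)
    cv2.imwrite(f'pics/{n}0.png',cv2.resize(ims[i][:,:,::-1],(800,600)))
    for k in ['stud_pot','pot_rack','feed_rail','tray_floor','tray_knob','thread_spool','wax_block','end_nippers','stud0_mid']:
        print(k,[(np.round(d['at'],1),round(d['score'],2),onz(n,d['at'],{'tray_floor':.043,'tray_knob':.088,'stud_pot':.01}.get(k,0))[:2]) for d in ctrl.pinpoint(n,k)[:5]])
E
```

```text
pics
0.0 0.017
scene {'camera_matrix': array([[496.966,   0.   , 260.816],
       [  0.   , 496.966, 189.943],
       [  0.   ,   0.   ,   1.   ]]), 'xyz': array([-0.125, -1.25 ,  0.868]), 'orientation': array([[ 0.87 ,  0.241, -0.43 ],
       [-0.492,  0.466, -0.735],
       [ 0.023,  0.851,  0.524]])}
stud_pot [(array([306.7, 288. ]), 0.84, array([ 0.45 , -0.507])), (array([239. , 270.8]), 0.68, array([ 0.33, -0.37])), (array([283.6, 249.6]), 0.62, array([ 0.479, -0.35 ])), (array([250.9, 300. ]), 0.6, array([ 0.306, -0.478]))]
pot_rack [(array([297.6, 247.1]), 0.64, array([ 0.527, -0.348]))]
feed_rail [(array([208.9, 168.5]), 0.9, array([0.493, 0.178]))]
tray_floor [(array([202.8, 164. ]), 0.81, array([0.457, 0.146]))]
tray_knob [(array([205.1, 161.4]), 0.69, array([0.439, 0.083]))]
thread_spool [(array([285.1, 179.1]), 0.68, array([ 0.696, -0.01 ]))]
wax_block []
end_nippers [(array([315.9, 195.3]), 0.84, array([ 0.73 , -0.146]))]
stud0_mid [(array([283.5, 179.4]), 0.23, array([ 0.69 , -0.009]))]
top {'camera_matrix': array([[453.755,   0.   , 256.702],
       [  0.   , 453.755, 
[... 270 characters left out ...]
(array([358.1, 254.8]), 0.78, array([ 0.33 , -0.467])), (array([323. , 208.4]), 0.72, array([ 0.479, -0.365])), (array([318.7, 252.9]), 0.64, array([ 0.339, -0.344]))]
pot_rack [(array([313.1, 195.1]), 0.93, array([ 0.525, -0.337]))]
feed_rail [(array([150.7, 205.6]), 0.72, array([0.503, 0.185]))]
tray_floor [(array([162.8, 215.2]), 0.94, array([0.464, 0.137]))]
tray_knob [(array([181.6, 221.4]), 0.58, array([0.438, 0.072]))]
thread_spool [(array([213. , 146.8]), 0.6, array([ 0.694, -0.015]))]
wax_block [(array([233.6, 225. ]), 0.7, array([ 0.434, -0.079]))]
end_nippers [(array([251.6, 135.7]), 0.65, array([ 0.729, -0.143])), (array([185.1, 223.7]), 0.29, array([0.442, 0.075]))]
stud0_mid []
```

View pics/scene0.png

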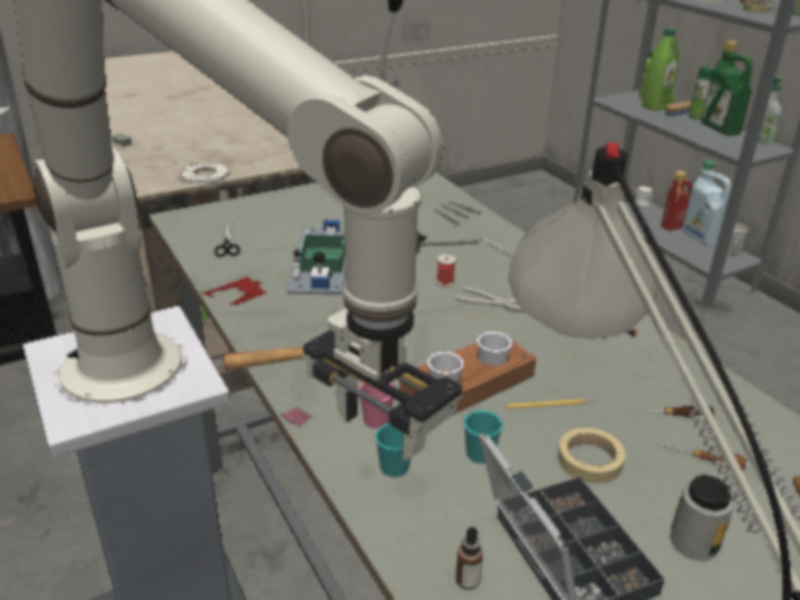

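View pics/top0.png

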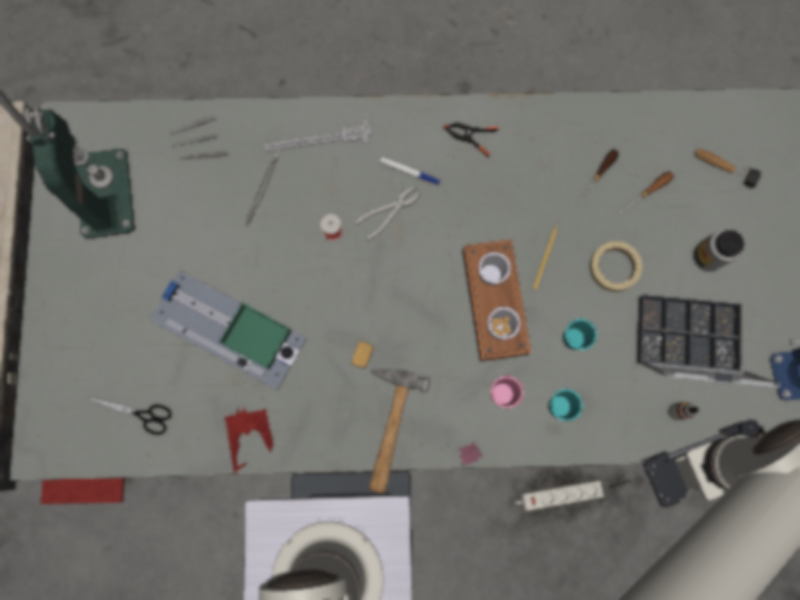

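The scene view shows the rack at (470,370), its near pot at (445,367) and far pot at (493,347). There are turquoise look-alikes at (393,450) and (483,436), and a pink one at (377,405), half hidden by the gripper.

The top view shows the rack at (497,300). The well at (504,323) holds brass-coloured contents and the one at (494,268) looks empty. The look-alikes are pink (507,392), turquoise (580,335) and turquoise (566,405). The tray (257,335) is at the knob end (287,352) of its rail, the far stop is at (170,290), and a hammer and the wax block lie between the tray and the rack.

Candidates for stud_pot are the two rack pots plus those three look-alikes. I choose the aluminium pot with brass at top (504,323) and check it in a close crop.

```bash
python3 - <<'E'
from h import *
np.set_printoptions(precision=4,suppress=True)
s=ctrl.get_state();print(s['eef_rot'],s['tcp_pos'],s['opening'],ctrl.camera_params('wrist')['xyz'],ctrl.camera_params('wrist')['orientation'])
ims=grab('top')
c=ims[140:260,270:390,::-1];cv2.imwrite('pics/crop1.png',cv2.resize(c,(600,600),interpolation=cv2.INTER_CUBIC))
for n in('scene','top'):
  for k in('stud_pot','pot_rack','stud_tray','tray_knob','wax_block','thread_spool'):
    print(n,k,[(np.round(d['box'],1),round(d['score'],2)) for d in ctrl.search_frame(n,k)[:5]])
# triangulated
for nm,a,b in [('pot?',(283.6,249.6),(323,208.4)),('floor',(202.8,164),(162.8,215.2)),('knob',(205.1,161.4),(181.6,221.4)),('rack',(297.6,247.1),(313.1,195.1)),('rail',(208.9,168.5),(150.7,205.6)),
 ('studrim',(445/1.5625,361/1.5625),(505/1.5625,323/1.5625)),('sparerim',(494/1.5625,343/1.5625),(494.5/1.5625,268/1.5625))]:
    print(nm,*tri([ray('scene',a),ray('top',b)]))
E
```

```text
[[ 0.9458  0.3248  0.    ]
 [ 0.3248 -0.9458 -0.    ]
 [ 0.      0.     -1.    ]] [ 0.2112 -0.6147  0.2045] 0.09178533643829354 [ 0.2895 -0.5876  0.3836] [[ 0.3256  0.9004  0.2884]
 [-0.9455  0.3101  0.0991]
 [-0.0002 -0.305   0.9524]]
scene stud_pot [(array([308.1, 280.5,  22.9,  31.6]), 0.93), (array([249.6, 287.9,  20.1,  38.1]), 0.79), (array([241.2, 262. ,  19.4,  29.3]), 0.69), (array([284.6, 234.6,  21.9,  17.2]), 0.53)]
scene pot_rack [(array([298.9, 241.5,  89.7,  44.7]), 0.89)]
scene stud_tray []
scene tray_knob [(array([202.8, 164.1,  36.8,  50.2]), 0.75), (array([202.8, 161.9,  33.6,  27.4]), 0.56)]
scene wax_block []
scene thread_spool [(array([282.4, 175.2,  13.9,  21. ]), 0.68)]
top stud_pot [(array([372.9, 215.2,  24.8,  18.1]), 0.81), (array([323.4, 205.9,  18.3,  17.7]), 0.63), (array([361.6, 256.1,  22.5,  21.9]), 0.62), (array([326.4, 250.2,  24.1,  21.2]), 0.61)]
top pot_rack [(array([316.6, 192.4,  49.3,  77.1]), 0.96)]
top stud_tray [(array([167.8, 213.6,  46.7,  42.1]), 0.96), (array([316.7, 193.6,  50.4,  76.7]), 0.33)]
top tray_knob [(array([166.3, 214.2,  4
[... 245 characters left out ...]
8 -0.3615  0.0209] [np.float64(0.003231986978003418), np.float64(0.0032319869780033754)]
floor [0.459  0.1382 0.047 ] [np.float64(0.005036152567701269), np.float64(0.0050361525677011885)]
knob [0.4356 0.0718 0.0943] [np.float64(0.0011688189040960884), np.float64(0.001168818904095995)]
rack [ 0.5295 -0.3392 -0.0078] [np.float64(0.0031183108276081777), np.float64(0.0031183108276080815)]
rail [ 0.5005  0.187  -0.0057] [np.float64(0.0034845188160589503), np.float64(0.0034845188160590916)]
studrim [ 0.4747 -0.3549  0.0782] [np.float64(0.0009417202276735307), np.float64(0.0009417202276734241)]
sparerim [ 0.5868 -0.3412  0.0708] [np.float64(0.0010686107552360725), np.float64(0.0010686107552360536)]
```

View pics/crop1.png

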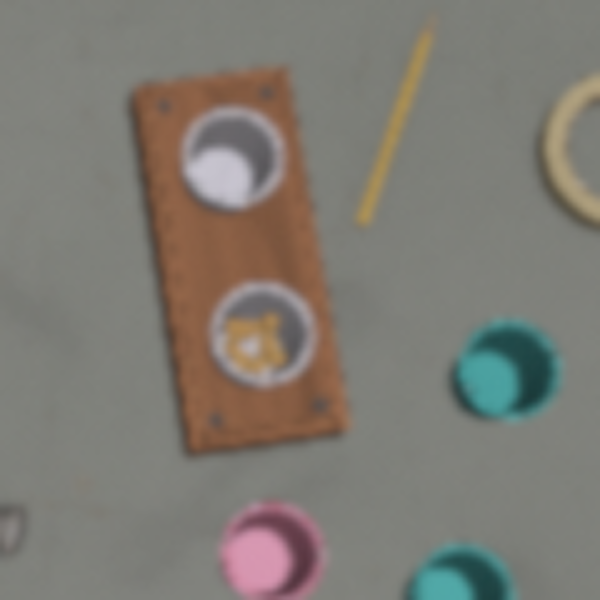

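The crop shows brass studs in the rack's near well at (262,335) and an empty aluminium pot at (233,158). The pink and turquoise look-alikes stand apart. The choice is confirmed: stud pot at about (0.475, -0.355), rim z about 0.078, 113 mm from the spare pot (expected 112).

Moving to a hover above it.

{"op": "send_rows", "data": {"steps": [[[0.263,0.26,0],[0,0,-0.133]],[[0.263,0.26,0],[0,0,-0.133]],[[0.263,0.26,0],[0,0,-0.133]],[[0.263,0.26,0],[0,0,-0.133]],[[0.263,0.26,0],[0,0,-0.133]],[[0.263,0.26,0],[0,0,-0.133]],[[0.263,0.26,0],[0,0,-0.133]],[[0.263,0.26,0],[0,0,-0.133]]], "fingers": -1}}

```text
t: 2.65
tcp_pos: [0.474, -0.3549, 0.2045]
eef_rot: [[0.992, 0.122, -0.0], [0.122, -0.992, -0.001], [-0.001, 0.0, -1.0]]
contact_force: [-0.4, 0.0, 0.1]
opening: 0.0918
grasp_force: 0.0
```

```bash
python3 - <<'E'
from h import *
np.set_printoptions(precision=4,suppress=True)
s=ctrl.get_state();print(s['t'],s['joint_pos'],s['tcp_pos'],s['eef_rot'])
cp=ctrl.camera_params('wrist')
im=grab('wrist');cv2.imwrite('pics/w1.png',im[:,:,::-1])
for k in('stud_pot','stud0_mid'):
  print(k,[(np.round(d['at'],1),round(d['score'],2)) for d in ctrl.pinpoint('wrist',k)[:4]])
print([(np.round(d['box'],1),round(d['score'],2)) for d in ctrl.search_frame('wrist','stud_pot')[:4]])
print(proj('wrist',[.4747,-.355,.075],cp),proj('wrist',[.5868,-.3412,.075],cp),cp)
g=cv2.medianBlur(cv2.cvtColor(im,cv2.COLOR_RGB2GRAY),5)
c=cv2.HoughCircles(g,cv2.HOUGH_GRADIENT,1,40,param1=80,param2=25,minRadius=20,maxRadius=90);print(c)
E
```

```text
2.65 [ 0.9889  0.409  -0.5066  1.6996  0.2202  1.0899 -1.0334] [ 0.474  -0.3549  0.2045] [[ 0.9925  0.1223 -0.0005]
 [ 0.1223 -0.9925 -0.0005]
 [-0.0005  0.0004 -1.    ]]
stud_pot [(array([237.7, 250.8]), 0.96), (array([254.6, 161.6]), 0.79), (array([324.6, 279.6]), 0.69), (array([368.4, 191.1]), 0.66)]
stud0_mid [(array([250.5, 154.8]), 0.43)]
[(array([239.4, 255.1,  54.4,  44.5]), 0.96), (array([387.3, 204.9,  69.4,  66.3]), 0.85), (array([253.3, 171.8,  59.1,  56. ]), 0.67), (array([332.6, 295.1,  48.5,  64.5]), 0.67)]
[254.652  174.9191] [254.8085  52.609 ] {'camera_matrix': array([[318.3787,   0.    , 254.3324],
       [  0.    , 318.3787, 190.7823],
       [  0.    ,   0.    ,   1.    ]]), 'xyz': array([ 0.5564, -0.3445,  0.3835]), 'orientation': array([[ 0.1231,  0.9449,  0.3032],
       [-0.9924,  0.1172,  0.0377],
       [ 0.0001, -0.3056,  0.9522]])}
[[[253.5  52.5  34.6]
  [252.5 171.5  30.1]
  [511.5  86.5  62.7]
  [387.5 203.5  27.5]
  [471.5  86.5  35.8]
  [397.5 298.5  39.6]
  [329.5 303.5  24.3]
  [238.5 284.5  23.6]
  [366.5 257.5  29.9]
  [103.5 291.5  25.1]]]
```

View pics/w1.png

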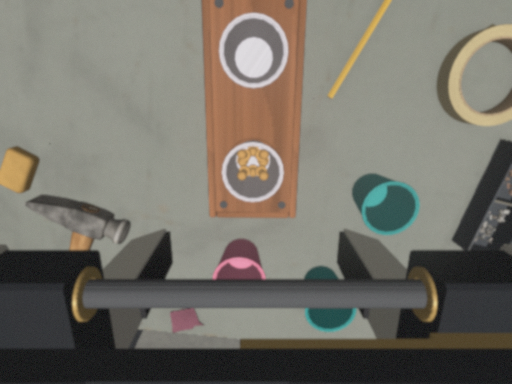

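The wrist view shows the stud pot's rim at (253,171), the spare's at (253,50), and brass in the near one. The pink pot is at (239,265). The rack is aligned with the image, so the jaw line is square to it.

Next I triangulate the rim and fit an arm model, so I can plan the side hold.

```bash
cat > kin.py <<'E'
import numpy as np, itertools
from scipy.spatial.transform import Rotation as Ro
from scipy.optimize import least_squares
D=[([1.503,.501,-.427,1.55,.221,1.138,-.21],[.2112,-.6147,.2045],[[.9458,.3248,0],[.3248,-.9458,0],[0,0,-1]]),
([0.9889,0.409,-0.5066,1.6996,0.2202,1.0899,-1.0334],[.474,-.3549,.2045],[[.9925,.1223,-.0005],[.1223,-.9925,-.0005],[-.0005,.0004,-1]])]
def chain(q,s,L,offs,y0,y7):
    # z-y-z-y-z-y-z ; links L0(h) L1 L2 L3 along z with x-offsets
    R=Ro.from_euler('z',y0);p=np.zeros(3);P=[]
    ax='zyzyzyz'
    for i in range(7):
        if i==1:p=p+R.apply([offs[0],0,L[0]]);P.append(p)
        if i==3:p=p+R.apply([offs[1],0,L[1]]);P.append(p)
        if i==4:p=p+R.apply([offs[2],0,0])
        if i==5:p=p+R.apply([0,0,L[2]]);P.append(p)
        if i==6:p=p+R.apply([offs[3],0,0])
        R=R*Ro.from_euler(ax[i],s[i]*q[i])
    R=R*Ro.from_euler('z',y7);p=p+R.apply([0,0,L[3]])
    return p,R,P
E
python3 - <<'E'
from kin import *
from h import *
np.set_printoptions(precision=4,suppress=True)
w=ray('wrist',(253,171.3))
print(tri([w,ray('scene',(445/1.5625,361/1.5625)),ray('top',(505/1.5625,323/1.5625))]),tri([w,ray('top',(505/1.5625,323/1.5625))]),onz('wrist',(253,171.3),.075),onz('wrist',(253.5,51.5),.075))
res=[]
for s in itertools.product([1,-1],repeat=7):
    # orientation only: yaw offsets
    def f(v):
        return np.concatenate([(chain(q,s,np.ones(4),[0]*4,v[0],v[1])[1].inv()*Ro.from_matrix(R)).as_rotvec() for q,p,R in D])
    best=min((least_squares(f,[a,b]) for a in(0,1.57,3.14,-1.57) for b in (0,1.57,3.14,-1.57)),key=lambda r:r.cost)
    res.append((best.cost,s,best.x))
res.sort(key=lambda r:r[0])
for r in res[:6]: print(*r)
for c,s,v in res[:4]:
    g=lambda u:np.concatenate([chain(q,s,u[:4],[0,0,0,0],v[0],v[1])[0]-p for q,p,R in D])
    b=least_squares(g,[.3,.4,.4,.2]);print(s,b.cost,b.x,b.fun)
    g=lambda u:np.concatenate([np.concatenate([chain(q,s,u[:4],[0,u[4],u[5],u[6]],v[0],v[1])[0]-p for q,p,R in D]),.003*u[4:]])
    b=least_squares(g,[.3,.4,.4,.2,0,0,0]);print(b.cost,b.x,b.fun[:6])
E
```

```text
Still running in the background as job /tmp/bash_jobs.1000/e73036ce5ad3 (pid 559). You'll get a notice when it ends.
```

```bash
J=/tmp/bash_jobs.1000/e73036ce5ad3; kill -- -$(cat $J/pid); cat $J/stdout; export OMP_NUM_THREADS=1 OPENBLAS_NUM_THREADS=1
timeout 60 python3 - <<'E'
from h import *
np.set_printoptions(precision=4,suppress=True)
a=(505/1.5625,323/1.5625)
w=ray('wrist',(253,171.3))
print(tri([w,ray('scene',(445/1.5625,361/1.5625)),ray('top',a)])[0],tri([w,ray('top',a)])[0],onz('wrist',(253,171.3),.075),onz('wrist',(253.5,51.5),.075))
E
cat > fit.py <<'E'
from kin import *
import time
t=time.time()
np.set_printoptions(precision=4,suppress=True)
# orientation: relative tilt z-axis test: middle joints only; R1 ~ Rz(y0+s1 q1) M Rz(s7 q7+y7)
res=[]
for s in itertools.product([1,-1],repeat=5):
    t_=[]
    for q,p,R in D:
        M=Ro.identity()
        for i,a in zip(range(1,6),'yzyzy'): M=M*Ro.from_euler(a,s[i-1]*q[i])
        t_.append(M.apply([0,0,1]))
    res.append((sum(np.linalg.norm(x-[0,0,-1]) for x in t_),s))
res.sort();print(res[:6],time.time()-t)
E
timeout 60 python3 fit.py
```

```text
[ 0.4759 -0.3544  0.0767] [ 0.4754 -0.3552  0.0695] [ 0.4771 -0.3543  0.075 ] [ 0.5865 -0.3418  0.075 ]
[(np.float64(0.001347105614240698), (-1, -1, -1, -1, -1)), (np.float64(0.001347105614240698), (-1, 1, -1, 1, -1)), (np.float64(0.001347105614240698), (1, -1, 1, -1, 1)), (np.float64(0.001347105614240698), (1, 1, 1, 1, 1)), (np.float64(0.7845222433269918), (-1, -1, -1, 1, -1)), (np.float64(0.7845222433269918), (-1, 1, -1, -1, -1))] 0.007253408432006836
```

The rim measures (0.476, -0.3545), z 0.070–0.077, which agrees with 0.075. Descend and grip at the rim.

{"op": "send_rows", "data": {"steps": [[[0.002,0.0005,-0.05],[0,0,0]],[[0.002,0.0005,-0.09],[0,0,0]],[[0.002,0.0005,-0.12],[0,0,0]],[[0.002,0.0005,-0.137],[0,0,0]],[[0.002,0.0005,-0.137],[0,0,0]]]}}

```text
t: 3.48
tcp_pos: [0.4751, -0.3544, 0.0666]
eef_rot: [[0.993, 0.121, -0.002], [0.121, -0.993, 0.001], [-0.002, -0.001, -1.0]]
contact_force: [-0.1, 0.5, -0.1]
opening: 0.092
grasp_force: 0.0
```

{"op": "send_rows", "data": {"steps": [[[0,0,0],[0,0,0]],[[0,0,0],[0,0,0]],[[0,0,0],[0,0,0]],[[0,0,0],[0,0,0]],[[0,0,0],[0,0,0]]], "fingers": 1, "grip_force": 20}}

```text
t: 4.1
tcp_pos: [0.4762, -0.3543, 0.0677]
eef_rot: [[0.993, 0.122, 0.0], [0.122, -0.993, -0.0], [0.0, 0.0, -1.0]]
contact_force: [0.6, 0.0, 0.0]
opening: 0.0463
grasp_force: 0.0
```

```bash
export OMP_NUM_THREADS=1 OPENBLAS_NUM_THREADS=1
cat > fit.py <<'E'
from kin import *
from plant import ctrl
np.set_printoptions(precision=4,suppress=True)
st=ctrl.get_state();print(st['t'],st['joint_pos'],st['tcp_pos'])
D.append((st['joint_pos'],np.array(st['tcp_pos']),np.array(st['eef_rot'])))
one=[1]*7
for s1 in(1,-1):
  for s7 in (1,-1):
    s=[s1,1,1,1,1,1,s7];y=[]
    for q,p,R in D:
        A=chain(q,s,[0]*4,[0]*4,0,0)[1].as_matrix()
        # R = Rz(y0) A Rz(y7); tool down => only y0-y7 seen
        y.append(np.arctan2((np.array(R)@A.T)[1,0],(np.array(R)@A.T)[0,0]))
    print(s1,s7,y)
    if s7<0: continue
    for y0 in np.linspace(-np.pi,np.pi,721)[:-1]:
        A=[];b=[]
        for q,p,R in D:
            cols=[chain(q,s,np.eye(4)[i],[0]*4,y0,0)[0] for i in range(4)]
            A.append(np.array(cols).T);b.append(p)
        A=np.vstack(A);b=np.concatenate(b)
        x,_,_,_=np.linalg.lstsq(A[:,:],b,rcond=None);e=np.linalg.norm(A@x-b)
        if y0==-np.pi or e<best[0]:best=(e,y0,x)
    print('fit',s1,best)
E
timeout 100 python3 fit.py
```

```text
4.1 [ 0.9367  0.575  -0.45    1.8008  0.3237  0.8389 -1.1179] [ 0.4762 -0.3543  0.0677]
1 1 [np.float64(2.232920539991092), np.float64(1.8160141328991768), np.float64(1.8145639450851074)]
fit 1 (np.float64(0.4693718208486858), np.float64(0.6632251157578453), array([-558.5401,   -0.9495,    0.2971, -559.6861]))
1 -1 [np.float64(2.6529205399910922), np.float64(-2.4003709312530885), np.float64(-2.2328651254622596)]
-1 1 [np.float64(-1.0442647429035414), np.float64(-2.4893710294777582), np.float64(-2.595171583280159)]
fit -1 (np.float64(0.04964125836538897), np.float64(0.593411945678072), array([77.5616,  0.5149,  0.4308, 77.6322]))
-1 -1 [np.float64(-0.6242647429035417), np.float64(-0.4225715485473425), np.float64(-0.3594154863260963)]
```

```bash
timeout 60 python3 - <<'E'
from h import *
s=ctrl.get_state();print(s['opening'],s['grasp_force'],s['contact_force'])
grab('wrist','w2.png')
E
```

```text
0.04632142222579076 0.0 [0.64161005 0.02306455 0.01102196]
```

View pics/w2.png

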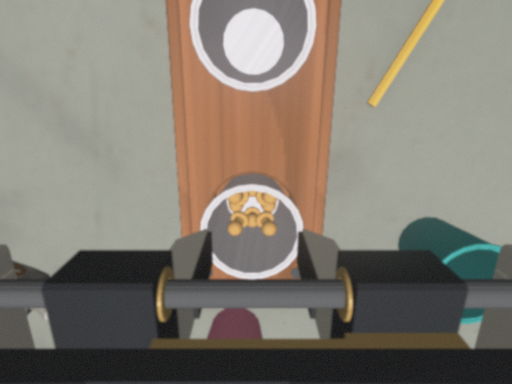

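The wrist view shows the pot rim at (252,231), with the fingertips at rows 232–280, beside or behind its -x edge. I check the offset numerically.

```bash
timeout 60 python3 - <<'E'
from h import *
np.set_printoptions(precision=4,suppress=True)
print(onz('wrist',(252,231),.075),onz('wrist',(253,28),.075),proj('wrist',[.4762,-.3543,.0677]),proj('wrist',[.4762,-.3543,.075]),proj('wrist',[.4762,-.3543,.05]))
im=ctrl.grab_frame('top');cv2.imwrite('pics/t2.png',cv2.resize(im[140:260,270:390,::-1],(600,600)))
for k in [(0,.023,.05),(0,-.023,.05)]:
    s=ctrl.get_state();print(proj('wrist',s['tcp_pos']+np.array(s['eef_rot'])@[0,k[1],.017]))
E
```

```text
[ 0.479  -0.3523  0.075 ] [ 0.5863 -0.3398  0.075 ] [254.7112 230.3798] [254.7225 235.5917] [254.6868 219.1577]
[289.187  219.5781]
[220.1199 219.5138]
```

View pics/t2.png

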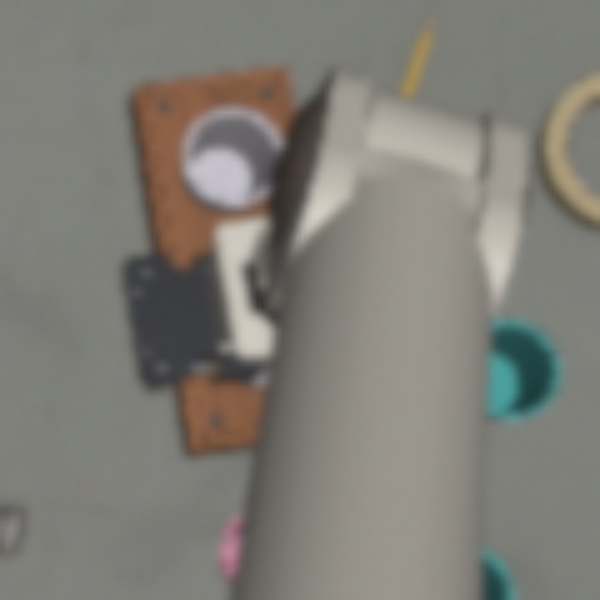

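{"op": "send_rows", "data": {"steps": [[[0,0,0],[0,0,0]],[[0,0,0],[0,0,0]]]}}

```text
t: 4.45
tcp_pos: [0.4762, -0.3542, 0.0675]
eef_rot: [[0.993, 0.122, 0.0], [0.122, -0.993, 0.0], [0.0, -0.0, -1.0]]
contact_force: [0.9, -0.9, -0.2]
opening: 0.0184
grasp_force: 0.0
```

```bash
timeout 60 python3 - <<'E'
from h import *
np.set_printoptions(precision=4,suppress=True)
s=ctrl.get_state();print(s['opening'],s['grasp_force'],s['tcp_pos'])
a=ctrl.grab_frame('scene');b=ctrl.grab_frame('wrist')
R=np.array(s['eef_rot'])
print('wrist tip proj',[proj('wrist',s['tcp_pos']+R@[x,y,.017]) for x in(.0095,-.0095) for y in (-.007,.007)])
print('scene tcp,tip',proj('scene',s['tcp_pos']),proj('scene',s['tcp_pos']+R@[0,0,.017]))
A=cv2.resize(a[190:270,230:330],(400,320),interpolation=cv2.INTER_CUBIC)
B=cv2.resize(b[130:330,130:380],(400,320),interpolation=cv2.INTER_CUBIC)
cv2.imwrite('pics/c3.png',np.hstack([A,B])[:,:,::-1])
E
```

```text
0.018444959676088023 0.0 [ 0.4762 -0.3542  0.0675]
wrist tip proj [array([243.9536, 206.1238]), array([265.2631, 206.142 ]), array([244.2109, 232.5089]), array([264.9458, 232.5267])]
scene tcp,tip [284.6036 234.0449] [284.2999 239.0977]
```

View pics/c3.png

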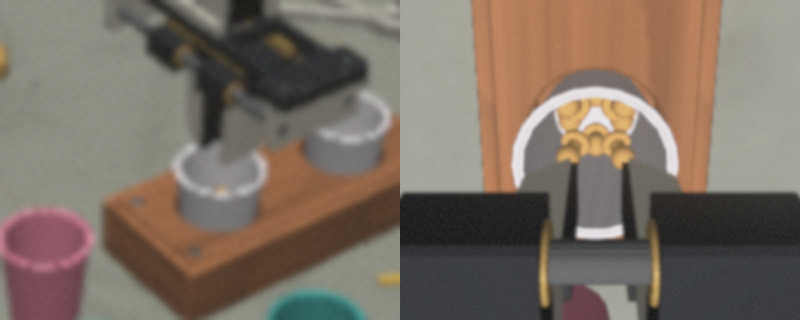

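The scene crop (left half) shows the fingertips closing above the mouth at (225,155). The wrist crop shows the tips at (600,165), in front of the rim. By both views the tips are at z about 0.085, so the real fingers end about 18 mm behind the reported TCP rather than 17 mm ahead of it. The missing contact force agrees, so I correct for that offset of about 35 mm: reopen, then go lower while watching the force.

{"op": "send_rows", "data": {"steps": [[[0,0,0.01],[0,0,0]],[[0,0,0.01],[0,0,0]],[[0,0,0.01],[0,0,0]],[[0,0,0.01],[0,0,0]],[[0,0,0.01],[0,0,0]],[[0,0,0.01],[0,0,0]],[[0.002,0.001,0.005],[0,0,0]],[[0.002,0.001,0],[0,0,0]]], "fingers": -1}}

```text
t: 5.55
tcp_pos: [0.4784, -0.353, 0.0671]
eef_rot: [[0.993, 0.122, 0.0], [0.122, -0.993, 0.0], [0.0, -0.0, -1.0]]
contact_force: [0.5, -0.1, -0.6]
opening: 0.0857
grasp_force: 0.0
```

{"op": "send_rows", "data": {"steps": [[[0,0,-0.01],[0,0,0]],[[0,0,-0.02],[0,0,0]],[[0,0,-0.02],[0,0,0]]]}}

```text
t: 5.92
tcp_pos: [0.4772, -0.3526, 0.0461]
eef_rot: [[0.993, 0.122, -0.002], [0.122, -0.993, 0.002], [-0.002, -0.002, -1.0]]
contact_force: [-0.2, 0.3, 0.4]
opening: 0.0918
grasp_force: 0.0
```

{"op": "send_rows", "data": {"steps": [[[0,0,-0.005],[0,0,0]],[[0,0,-0.01],[0,0,0]],[[0,0,-0.01],[0,0,0]]]}}

```text
t: 6.3
tcp_pos: [0.4778, -0.3531, 0.0371]
eef_rot: [[0.993, 0.122, -0.001], [0.122, -0.993, 0.0], [-0.001, -0.0, -1.0]]
contact_force: [0.1, 0.8, -0.4]
opening: 0.0915
grasp_force: 0.0
```

No contact at z = 0.037, where the nominal tips would already be 25 mm inside the rack. That confirms the offset. Closing.

{"op": "send_rows", "data": {"steps": [[[0,0,-0.003],[0,0,0]],[[0,0,-0.003],[0,0,0]],[[0,0,-0.003],[0,0,0]],[[0,0,-0.003],[0,0,0]],[[0,0,-0.003],[0,0,0]]], "fingers": 1, "grip_force": 20}}

```text
t: 6.92
tcp_pos: [0.4783, -0.3529, 0.0346]
eef_rot: [[0.993, 0.122, 0.0], [0.122, -0.993, 0.0], [0.0, -0.0, -1.0]]
contact_force: [-0.0, 2.3, 1.5]
opening: 0.059
grasp_force: 20.0
```

```bash
export OMP_NUM_THREADS=1 OPENBLAS_NUM_THREADS=1
cat > fit2.py <<'E'
from kin import *
from plant import ctrl
np.set_printoptions(precision=4,suppress=True)
st=ctrl.get_state();print(st['t'],st['opening'],st['grasp_force'],repr(st['joint_pos']),st['tcp_pos'])
# static readings
D.append(([0.9367,0.575,-0.45,1.8008,0.3237,0.8389,-1.1179],[.4762,-.3543,.0677],D[1][2]))
D.append((list(st['joint_pos']),list(st['tcp_pos']),np.array(st['eef_rot']).tolist()))
best=None
for s1 in(1,-1):
 for s7 in(1,-1):
  s=[s1,1,1,1,1,1,s7]
  def f(v):
    e=[]
    for q,p,R in D:
        # base tilt allowed: base rotation vector v[0:3], base pos v[3:6]
        pp,RR,_=chain(q,s,[v[6],v[7],v[8],v[9]],[0,v[10],v[11],v[12]],0,v[13])
        B=Ro.from_rotvec(v[:3]);e+=list(B.apply(pp)-p);e+=list(.3*(B*RR*Ro.from_matrix(R).inv()).as_rotvec())
    return np.array(e+list(.002*np.array(v[10:13])))
  f=(lambda g:(lambda v:g(np.concatenate([[0,0,v[0]],[0]*3,v[1:]]))))(f)
  for a in np.arange(-3,3.1,1):
   for b in np.arange(-3,3.1,1.5):
    r=least_squares(f,[a,.3,.4,.4,.2,0,0,0,b],max_nfev=40)
    if best is None or r.cost<best[0]: best=(r.cost,s,r.x,r.fun)
print(best)
E
timeout 200 python3 fit2.py
```

```text
6.925 0.058950839134687384 20.00016518170014 array([ 0.9166,  0.6231, -0.4296,  1.8119,  0.3515,  0.7826, -1.1427]) [ 0.4783 -0.3529  0.0346]
(np.float64(0.0030900907054948385), [-1, 1, 1, 1, 1, 1, -1], array([ 0.591 , 86.8834,  0.3852,  0.3141, 86.8625,  0.2825, -0.1026,
        0.1547,  1.0298]), array([ 0.0235,  0.002 , -0.01  , -0.0002, -0.0001,  0.0556, -0.0209,
       -0.0014,  0.015 ,  0.0003, -0.0003, -0.0049,  0.0101, -0.0122,
        0.0006,  0.0001, -0.0002, -0.024 , -0.0128, -0.0001, -0.0056,
       -0.0001,  0.0001, -0.0268,  0.0006, -0.0002,  0.0003]))
```

The pot is gripped at opening 59 mm and 20 N. I redo the kinematic fit with the z-joint signs mirrored, since that is what the yaw data imply, and meanwhile lift.

{"op": "send_rows", "data": {"steps": [[[0,0,0.01],[0,0,0]],[[0,0,0.03],[0,0,0]],[[0,0,0.06],[0,0,0]],[[0,0,0.1],[0,0,0]],[[0,0,0.12],[0,0,0]],[[0,0,0.12],[0,0,0]]]}}

```text
t: 7.68
tcp_pos: [0.4793, -0.3542, 0.1567]
eef_rot: [[0.993, 0.121, 0.003], [0.121, -0.993, -0.003], [0.003, 0.003, -1.0]]
contact_force: [1.0, -0.3, -2.5]
opening: 0.0592
grasp_force: 20.0
```

```bash
export OMP_NUM_THREADS=1 OPENBLAS_NUM_THREADS=1
sed -i 's/^for s1 in(1,-1):/for s1 in(-1,):/; s/ for s7 in(1,-1):/ for s7 in(-1,):/; s/s=\[s1,1,1,1,1,1,s7\]/s=[-1,1,-1,1,-1,1,-1]/; s/^D.append((list/D.append(([0.9166,0.6231,-0.4296,1.8119,0.3515,0.7826,-1.1427],[.4783,-.3529,.0346],D[1][2]))\nD.append((list/' fit2.py; timeout 200 python3 fit2.py
```

```text
7.675 0.05922230983180081 19.99977648840286 array([ 0.9703,  0.4644, -0.4947,  1.7393,  0.2569,  0.998 , -1.0688]) [ 0.4793 -0.3542  0.1567]
(np.float64(7.597012190450666e-07), [-1, 1, -1, 1, -1, 1, -1], array([-0.0381,  0.4239,  0.5156,  0.4723,  0.4703,  0.0007,  0.0038,
        0.0083,  1.5326]), array([-0.0007, -0.0003, -0.0002, -0.0002, -0.0001,  0.0002,  0.0002,
        0.0007,  0.0001, -0.    , -0.    ,  0.    , -0.    ,  0.    ,
        0.    ,  0.0001, -0.0002, -0.0002, -0.0001, -0.0001, -0.0001,
        0.0002, -0.0002, -0.0001,  0.0003,  0.0001,  0.0001, -0.    ,
        0.    ,  0.    ,  0.    ,  0.    ,  0.    ]))
```

The model fits to under 1 mm. Next I carry the pot to the free area near (0.58, -0.15) and set it down gently.

{"op": "send_rows", "data": {"steps": [[[0.01,0.02,0],[0,0,0]],[[0.028,0.056,0],[0,0,0]],[[0.047,0.095,0],[0,0,0]],[[0.066,0.135,0],[0,0,0]],[[0.085,0.172,0],[0,0,0]],[[0.097,0.196,-0.01],[0,0,0]],[[0.1,0.204,-0.03],[0,0,0]],[[0.1,0.204,-0.06],[0,0,0]]]}}

```text
t: 8.68
tcp_pos: [0.5776, -0.1491, 0.0926]
eef_rot: [[0.992, 0.122, -0.001], [0.122, -0.992, -0.0], [-0.001, 0.0, -1.0]]
contact_force: [-0.2, -0.2, -1.8]
opening: 0.059
grasp_force: 20.0
```

{"op": "send_rows", "data": {"steps": [[[0,0,-0.03],[0,0,0]],[[0,0,-0.05],[0,0,0]],[[0,0,-0.06],[0,0,0]],[[0,0,-0.066],[0,0,0]],[[0,0,-0.069],[0,0,0]],[[0,0,-0.07],[0,0,0]]]}}

```text
t: 9.43
tcp_pos: [0.5787, -0.1494, 0.0251]
eef_rot: [[0.993, 0.122, 0.001], [0.122, -0.993, -0.0], [0.001, 0.001, -1.0]]
contact_force: [0.3, 0.9, -3.4]
opening: 0.059
grasp_force: 20.0
```

{"op": "send_rows", "data": {"steps": [[[0,0,-0.001],[0,0,0]],[[0,0,-0.0015],[0,0,0]],[[0,0,-0.0015],[0,0,0]]]}}

```text
t: 9.8
tcp_pos: [0.5792, -0.1493, 0.0245]
eef_rot: [[0.993, 0.122, 0.002], [0.122, -0.993, -0.001], [0.002, 0.001, -1.0]]
contact_force: [-1.6, 0.4, 4.7]
opening: 0.0589
grasp_force: 20.0
```

{"op": "send_rows", "data": {"steps": [[[0,0,0],[0,0,0]],[[0,0,0],[0,0,0]],[[0,0,0],[0,0,0]]], "fingers": -1}}

```text
t: 10.18
tcp_pos: [0.5781, -0.1493, 0.023]
eef_rot: [[0.993, 0.121, 0.0], [0.121, -0.993, -0.0], [0.0, 0.0, -1.0]]
contact_force: [-0.4, 0.6, 0.5]
opening: 0.0844
grasp_force: 0.0
```

{"op": "send_rows", "data": {"steps": [[[0,0,0.03],[0,0,0]],[[0,0,0.08],[0,0,0]],[[0,0,0.14],[0,0,0]],[[-0.05,0,0.2],[0,0,0]],[[-0.1,0,0.2],[0,-0.1,0]],[[-0.1,0,0.2],[0,-0.2,0]],[[-0.1,0,0.2],[0,-0.2,0]]]}}

```text
t: 11.05
tcp_pos: [0.4723, -0.1499, 0.2209]
eef_rot: [[0.946, 0.111, 0.305], [0.118, -0.993, -0.003], [0.302, 0.039, -0.952]]
contact_force: [0.3, -1.1, 0.4]
opening: 0.0915
grasp_force: 0.0
```

```bash
export OMP_NUM_THREADS=1 OPENBLAS_NUM_THREADS=1
sed -i 's/^D.append((list/D.append(([0.9703,0.4644,-0.4947,1.7393,0.2569,0.998,-1.0688],[.4793,-.3542,.1567],[[.993,.121,.003],[.121,-.993,-.003],[.003,.003,-1]]))\nD.append((list/' fit2.py; timeout 200 python3 fit2.py
timeout 60 python3 - <<'E'
from h import *
np.set_printoptions(precision=4,suppress=True)
s=ctrl.get_state();print(s['eef_rot'])
im=grab('wrist','w4.png')
for n in('wrist','top','scene'):
  if n!='wrist': ctrl.grab_frame(n)
  print(n,[(np.round(d['at'],1),round(d['score'],2),onz(n,d['at'],0)[:2]) for d in ctrl.pinpoint(n,'stud_pot')])
  print(n,[(np.round(d['box'],1),round(d['score'],2)) for d in ctrl.search_frame(n,'stud_pot')])
E
```

```text
11.05 0.0915389030528095 0.0 array([ 0.9648,  0.0065, -0.6329,  2.1601, -0.1463,  0.6869, -1.0207]) [ 0.4723 -0.1499  0.2209]
(np.float64(1.1080976306973141e-05), [-1, 1, -1, 1, -1, 1, -1], array([-0.0421,  0.3163,  0.5016,  0.4637,  0.3511,  0.0157,  0.0007,
        0.0098,  1.529 ]), array([-0.0012,  0.0006, -0.001 , -0.0002, -0.0001,  0.0001,  0.0012,
       -0.0001,  0.0003, -0.    , -0.    , -0.0001,  0.0001,  0.    ,
        0.0005,  0.0001, -0.0002, -0.0003, -0.0003,  0.0001,  0.0004,
        0.0002, -0.0002, -0.0002,  0.0007, -0.0001,  0.0005, -0.0001,
        0.    ,  0.    ,  0.0001,  0.001 , -0.0005, -0.0038,  0.0001,
       -0.0007,  0.    ,  0.    ,  0.    ]))
[[ 0.9459  0.1114  0.3046]
 [ 0.118  -0.993  -0.0033]
 [ 0.3021  0.0391 -0.9525]]
wrist [(array([259.1, 130.1]), 0.78, array([ 0.5841, -0.1525])), (array([506.9, 253.3]), 0.65, array([ 0.459 , -0.5069]))]
wrist [(array([259.1, 120.3,  57.3,  52.3]), 0.8), (array([502.1, 242.3,  19.9,  13.8]), 0.53)]
top [(array([364.3, 219.4]), 0.9, array([ 0.4425, -0.4966])), (array([359.3, 255.9]), 0.82, array([ 0.3274, -0.4727])), (array([255.9, 178.8]), 0.5, array([ 0.5832, -0.1537]))]
top [(array([325.6, 250.4,  23.6,  23.5]), 0.91), (array([363.1, 256.6,  20.1,  19.2]), 0.57), (array([371.8, 213.8,  20.9,  16. ]), 0.56)]
scene [(array([239., 270.]), 0.75, array([ 0.3367, -0.3572])), (array([277.7, 209.1]), 0.65, array([ 0.5765, -0.1575])), (array([303.1, 287.5]), 0.62, array([ 0.4493, -0.4926]))]
scene [(array([307.9, 279.5,  24.4,  36.3]), 0.92), (array([242. , 258. ,  26.4,  30.7]), 0.86), (array([252.9, 288.5,  22.4,  37.8]), 0.81), (array([278.4, 199.1,  18.9,  28.6]), 0.59)]
```

View pics/w4.png

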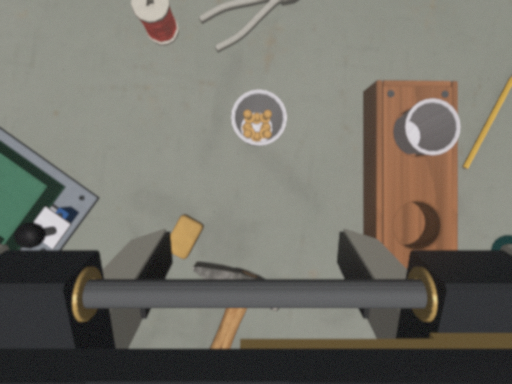

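The wrist view shows the pot standing upright at (259,118) with the studs in it, the rack's near well empty at (415,222), and the spare pot still in place. The wax block is at (185,235) and the hammer head at (230,272).

Three views put the pot at about (0.581, -0.153). Next I search offline for a side hold and pour that stay within the joint ranges.

```bash
export OMP_NUM_THREADS=1 OPENBLAS_NUM_THREADS=1
cat > ik.py <<'E'
import numpy as np
from scipy.spatial.transform import Rotation as Ro
from scipy.optimize import least_squares
Y0,H,L1,L2,L3,O1,O2,O3,Y7=[-0.0421,0.3163,0.5016,0.4637,0.3511,0.0157,0.0007,0.0098,1.529]
LO=np.array([-2.88,-.31,-1.54,.2,-1.41,.19,-2.57]);HI=np.array([2.88,2.03,1.56,2.42,4.55,2.02,2.57])
def rz(a):c,s=np.cos(a),np.sin(a);return np.array([[c,-s,0],[s,c,0],[0,0,1.]])
def ry(a):c,s=np.cos(a),np.sin(a);return np.array([[c,0,s],[0,1,0],[-s,0,c]])
def fk(q,full=False):
    R=rz(Y0-q[0]);p=np.array([0,0,H]);R=R@ry(q[1])@rz(-q[2])
    p=p+R@[O1,0,L1];e=p;R=R@ry(q[3]);p=p+R@[O2,0,0];R=R@rz(-q[4]);p=p+R@[0,0,L2];w=p
    R=R@ry(q[5]);p=p+R@[O3,0,0];R=R@rz(-q[6]+Y7);p=p+R@[0,0,L3]
    return (p,R,e,w) if full else (p,R)
def ik(p,R,q0,reg=.01):
    def f(q):
        a,B=fk(q);E=B@R.T
        return np.concatenate([5*(a-p),[E[2,1]-E[1,2],E[0,2]-E[2,0],E[1,0]-E[0,1],1*(3-np.trace(E))],reg*(q-q0)])
    r=least_squares(f,np.clip(q0,LO+1e-3,HI-1e-3),bounds=(LO,HI),max_nfev=30)
    a,B=fk(r.x);return r.x,np.linalg.norm(a-p),Ro.from_matrix(B@R.T).magnitude()
def path(p0,R0,p1,R1,q,n=10):
    w=Ro.from_matrix(R1@R0.T).as_rotvec()
    for t in np.linspace(0,1,n+1)[1:]:
        q,ep,er=ik(p0+t*(p1-p0),Ro.from_rotvec(t*w).as_matrix()@R0,q)
        if ep>.008 or er>.06: return None
    return q
def marg(q): return np.min(np.minimum(q-LO,HI-q))
def boxz(G,R):
    return min((G+R@[x,y,z])[2] for x in(-.0375,.0375) for y in(-.095,.095) for z in(-.047,-.14))
D_=.036
E
cat > plan.py <<'E'
from ik import *
import time
np.set_printoptions(precision=3,suppress=True)
q0=np.array([0.9648,0.0065,-0.6329,2.1601,-0.1463,0.6869,-1.0207]);p0,R0=fk(q0)
pot=np.array([.581,-.152,0]);T0=time.time();out=[]
for al in np.radians(np.arange(-100,101,20)):
  for th in np.radians([20,30,40]):
    a=np.array([np.cos(th)*np.cos(al),np.cos(th)*np.sin(al),-np.sin(th)])
    for s in(1,-1):
      y=s*np.array([-np.sin(al),np.cos(al),0]);R=np.column_stack([np.cross(y,a),y,a])
      G=pot+[0,0,.04]
      if boxz(G,R)<.015: continue
      pre=G-.11*a+[0,0,.08]+D_*a
      q=path(p0,R0,pre,R,q0,8)
      if q is None: continue
      q2=path(pre,R,G+D_*a,R,q,4)
      if q2 is None: continue
      out.append((np.degrees(al),np.degrees(th),s,marg(q2),q2,R))
      print(out[-1][:4],q2,'wrist',fk(q2,True)[3],'boxz',boxz(G,R),flush=True)
  if time.time()-T0>240:break
import pickle;pickle.dump(out,open('out.pkl','wb'))
E
timeout 300 python3 plan.py
```

```text
(np.float64(-100.0), np.float64(20.0), 1, np.float64(0.37582852966865454)) [-0.011  1.087 -0.344  1.623  1.284  1.644 -1.266] wrist [0.636 0.142 0.139] boxz 0.020836473456834866
(np.float64(-100.0), np.float64(29.999999999999996), 1, np.float64(0.5035313753535673)) [ 0.063  1.002 -0.402  1.678  1.249  1.516 -1.228] wrist [0.633 0.121 0.19 ] boxz 0.031024047358083544
(np.float64(-100.0), np.float64(40.0), 1, np.float64(0.6391708851982476)) [ 0.147  0.923 -0.453  1.725  1.202  1.381 -1.171] wrist [0.628 0.091 0.236] boxz 0.041484351038305674
(np.float64(-80.0), np.float64(20.0), 1, np.float64(0.5047170165849382)) [-0.019  1.017 -0.348  1.889  1.565  1.515 -1.346] wrist [0.532 0.143 0.139] boxz 0.020836473456834866
(np.float64(-80.0), np.float64(29.999999999999996), 1, np.float64(0.49452056383030474)) [ 0.072  0.93  -0.416  1.925  1.532  1.379 -1.267] wrist [0.536 0.122 0.19 ] boxz 0.031024047358083544
(np.float64(-80.0), np.float64(40.0), 1, np.float64(0.4734553049718062)) [ 0.17   0.85  -0.474  1.947  1.474  1.232 -1.163] wrist [0.542 0.092 0.236] boxz 0.041484351038305674
(np.float64
[... 4524 characters left out ...]
996), 1, np.float64(0.28378868889344533)) [ 0.753  1.122 -0.345  1.314 -0.427  1.501 -2.286] wrist [ 0.635 -0.423  0.191] boxz 0.031024047358083544
(np.float64(100.0), np.float64(29.999999999999996), -1, np.float64(0.5817115165937465)) [ 0.97   1.245 -0.749  1.313 -0.091  1.438  0.613] wrist [ 0.637 -0.422  0.192] boxz 0.031024047358083544
(np.float64(100.0), np.float64(40.0), 1, np.float64(0.2529515091211407)) [ 0.73   1.023 -0.34   1.404 -0.363  1.357 -2.317] wrist [ 0.63  -0.393  0.237] boxz 0.041484351038305674
(np.float64(100.0), np.float64(40.0), -1, np.float64(0.7097150818498321)) [ 0.957  1.144 -0.74   1.403 -0.022  1.31   0.574] wrist [ 0.631 -0.392  0.238] boxz 0.041484351038305674
```

The best option is tool azimuth -80° and tilt 30° (wrist on the +y side, joint margin 0.49 rad, clear of spool and wax). Next I plan the pour from there.

```bash
export OMP_NUM_THREADS=1 OPENBLAS_NUM_THREADS=1
cat > pour.py <<'E'
from ik import *
import pickle,time
np.set_printoptions(precision=3,suppress=True)
qh=np.array([.072,.93,-.416,1.925,1.532,1.379,-1.267]);ph,Rh=fk(qh)
fl=np.array([.462,.138,0]);res=[];T0=time.time()
def geom(Rf,Rm,tip=None):
    # Rm: pot rotation (upright=I) ; returns offsets of lip from G
    u=Rm@[0,0,1.];d=np.array([0,0,-1.])-(-u[2])*u;d/=np.linalg.norm(d)
    return .025*u+.030*d
for g in np.radians(np.arange(-60,121,30)):
  Rg=rz(g)@Rh
  pm=fl+[0,0,.22]+D_*Rg[:,2]
  qm=path(ph+[0,0,.12],Rh,pm,Rg,qh,6)
  if qm is None: continue
  for b in np.radians(np.arange(0,360,30)):
    k=np.array([-np.sin(b),np.cos(b),0])
    Rt=Ro.from_rotvec(k*np.radians(130)).as_matrix();R=Rt@Rg;off=geom(R,Rt)
    z=max(.09-off[2], .105-boxz(np.zeros(3),R))
    if z>.25: continue
    G=fl-[off[0],off[1],0]+[0,0,z]
    q=path(pm,Rg,G+D_*R[:,2],R,qm,8)
    if q is None: continue
    res.append((z+off[2],np.degrees(g),np.degrees(b),marg(q),q,G,R[:,2]))
res.sort(key=lambda r:r[0])
print(time.time()-T0,len(res))
for r in res[:14]: print(*r, fk(r[4],True)[3])
E
timeout 400 python3 pour.py
```

```text
5.164226770401001 13
0.09792954317319828 0.0 270.0 0.21699923470367444 [ 1.318  1.476 -1.323  2.184  0.294  0.57   0.048] [0.462 0.138 0.137] [ 0.15   0.931 -0.332] [ 0.424 -0.157  0.242]
0.09792954317319828 29.999999999999996 300.0 0.2919385193125874 [ 1.024  1.392 -1.248  1.837  0.122  1.13   0.343] [0.462 0.138 0.137] [-0.336  0.881 -0.332] [ 0.577 -0.137  0.239]
0.11109657661767793 -59.99999999999999 239.99999999999997 0.20290158939465863 [ 1.267  1.247 -1.159  2.217 -0.318  0.529  0.186] [0.462 0.138 0.15 ] [ 0.196  0.933 -0.302] [ 0.408 -0.159  0.241]
0.11109657661767793 29.999999999999996 330.0 0.04833482972683312 [ 0.413  1.335 -1.067  1.334  0.198  1.972  0.312] [0.462 0.138 0.15 ] [-0.933  0.196 -0.302] [0.759 0.084 0.24 ]
0.11109657661767798 -29.999999999999996 270.0 0.3305315547716903 [ 1.039  1.339 -1.209  1.864  0.017  1.095 -0.012] [0.462 0.138 0.15 ] [-0.297  0.906 -0.302] [ 0.565 -0.146  0.242]
0.11109657661767801 0.0 300.0 0.3650381075566467 [ 0.729  1.361 -1.175  1.554  0.104  1.586  0.087] [0.462 0.138 0.15 ] [-0.71   0.636 -0.302] [ 0.693 -0.057  0.242]
0.1357614
[... 555 characters left out ...]
 -59.99999999999999 150.0 4.440892098500626e-16 [-1.666  1.675  1.38   1.705 -0.003  1.398 -2.57 ] [0.462 0.138 0.212] [ 0.09  -0.991  0.094] [0.443 0.451 0.181]
0.17327377545165656 -29.999999999999996 180.0 4.440892098500626e-16 [-1.995  1.762  1.375  2.057 -0.061  0.84  -2.57 ] [0.462 0.138 0.212] [ 0.574 -0.814  0.094] [0.289 0.4   0.181]
0.1899325633882068 0.0 0.0 4.710187795353704e-11 [-1.187  1.418  1.013  1.375  0.286  2.02   1.755] [0.462 0.138 0.229] [-0.479 -0.853  0.207] [0.62  0.402 0.16 ]
0.1899325633882068 29.999999999999996 29.999999999999996 1.2011400762901303e-09 [-0.889  1.015  0.11   1.663  0.914  2.02   1.082] [0.462 0.138 0.229] [ 0.011 -0.978  0.207] [0.463 0.445 0.155]
```

A forward pitch pour works: tool azimuth -50°, mouth tipping toward -60°, lip at about z 0.10, margin 0.29 rad. Now I compute the pre-hold move and refine the pot position.

```bash
export OMP_NUM_THREADS=1 OPENBLAS_NUM_THREADS=1
cat > mv.py <<'E'
from h import *
from ik import *
np.set_printoptions(precision=4,suppress=True)
def hold(al,th):
    al,th=np.radians([al,th]);a=np.array([np.cos(th)*np.cos(al),np.cos(th)*np.sin(al),-np.sin(th)]);y=np.array([-np.sin(al),np.cos(al),0])
    return np.column_stack([np.cross(y,a),y,a])
def delta(G,R,s=None):
    s=s or ctrl.get_state();p=np.array(s['tcp_pos']);B=np.array(s['eef_rot'])
    w=Ro.from_matrix(R@B.T).as_rotvec();return G+D_*R[:,2]-p, w/(np.pi/2), np.degrees(np.linalg.norm(w))
E
timeout 60 python3 - <<'E'
from mv import *
print('rim',onz('wrist',(259,117.5),.065), 'wristfoot',onz('wrist',(257,126),.003))
R=hold(-80,30);a=R[:,2];G=np.array([.579,-.150,.04])
print(delta(G-.11*a+[0,0,.06],R)); print('a',a,'tcp target',G+D_*a)
E
```

```text
rim [ 0.5857 -0.1467  0.065 ] wristfoot [ 0.589  -0.1469  0.003 ]
(array([ 0.0886,  0.0618, -0.086 ]), array([-0.7497,  0.5841,  0.8428]), np.float64(114.32018437143003))
a [ 0.1504 -0.8529 -0.5   ] tcp target [ 0.5844 -0.1807  0.022 ]
```

{"op": "send_rows", "data": {"steps": [[[0.011,0.008,0],[-0.066,0.051,0.074]],[[0.023,0.016,0],[-0.131,0.102,0.148]],[[0.034,0.023,0],[-0.197,0.153,0.221]],[[0.045,0.031,0],[-0.262,0.204,0.295]],[[0.056,0.039,0],[-0.328,0.255,0.369]],[[0.068,0.046,0],[-0.394,0.306,0.443]],[[0.08,0.054,0],[-0.459,0.357,0.516]],[[0.09,0.062,0],[-0.525,0.409,0.59]]]}}

```text
t: 12.5
tcp_pos: [0.5695, -0.0863, 0.2224]
eef_rot: [[0.364, 0.931, 0.02], [0.703, -0.26, -0.662], [-0.611, 0.255, -0.749]]
contact_force: [-1.0, -0.1, 0.4]
opening: 0.0918
grasp_force: 0.0
```

```bash
export OMP_NUM_THREADS=1 OPENBLAS_NUM_THREADS=1
timeout 60 python3 - <<'E'
from mv import *
s=ctrl.get_state();print(s['t'],s['joint_pos'],s['tcp_pos'],fk(np.array(s['joint_pos']))[0])
R=hold(-80,30);a=R[:,2];G=np.array([.582,-.150,.04])
print(delta(G-.11*a+[0,0,.06],R))
E
```

```text
12.5 [ 0.2169  0.553  -0.7373  1.7775  0.9885  1.4949 -1.2506] [ 0.5695 -0.0863  0.2224] [ 0.5635 -0.0633  0.2209]
(array([ 0.0014, -0.0006, -0.0854]), array([-0.2228,  0.1747,  0.2503]), np.float64(34.01221351305645))
```

{"op": "send_rows", "data": {"steps": [[[0,0,-0.01],[-0.056,0.044,0.063]],[[0,0,-0.03],[-0.111,0.087,0.125]],[[0.001,0,-0.05],[-0.167,0.131,0.188]],[[0.001,0,-0.07],[-0.223,0.175,0.25]],[[0.001,0,-0.085],[-0.223,0.175,0.25]],[[0.001,0,-0.085],[-0.223,0.175,0.25]]]}}

```text
t: 13.25
tcp_pos: [0.5691, -0.0873, 0.1368]
eef_rot: [[-0.082, 0.986, 0.147], [0.496, 0.168, -0.852], [-0.865, 0.003, -0.502]]
contact_force: [0.8, 0.4, 1.3]
opening: 0.0919
grasp_force: 0.0
```

```bash
export OMP_NUM_THREADS=1 OPENBLAS_NUM_THREADS=1
timeout 60 python3 - <<'E'
from mv import *
s=ctrl.get_state();print(s['t'],repr(s['joint_pos']),s['tcp_pos'],fk(np.array(s['joint_pos']))[0],np.array(s['eef_rot']).tolist())
R=hold(-80,30);a=R[:,2];G=np.array([.582,-.150,.04])
print(delta(G,R))
cp=ctrl.camera_params('wrist');b=ctrl.grab_frame('wrist');a_=ctrl.grab_frame('scene')
print([(np.round(d['box'],1),round(d['score'],2)) for d in ctrl.search_frame('wrist','stud_pot')],[(np.round(d['at'],1),round(d['score'],2)) for d in ctrl.pinpoint('wrist','stud_pot')])
for z in(.065,0):print(proj('wrist',[.582,-.15,z],cp))
sc=cv2.resize(a_[120:240,200:360],(512,384),interpolation=cv2.INTER_CUBIC)
cv2.imwrite('pics/c5.png',cv2.resize(np.hstack([b,sc])[:,:,::-1],(800,300)))
# tips: where
P=np.array(s['tcp_pos']);E=np.array(s['eef_rot'])
for z in(.017,-.019):print('tip',z,[proj('wrist',P+E@[x,y,z],cp) for x in(-.0095,.0095) for y in(-.046,.046)])
E
```

```text
13.25 array([-0.0007,  0.8047, -0.6356,  1.8894,  1.2943,  1.6211, -1.1673]) [ 0.5691 -0.0873  0.1368] [ 0.557  -0.0568  0.1299] [[-0.0821457414146448, 0.985793891942178, 0.14650078421951052], [0.49570755910600184, 0.16793900725235317, -0.85209770900306], [-0.8645959131366557, 0.00262534808879217, -0.5024609582194469]]
(array([ 0.0183, -0.0934, -0.1148]), array([-0.0021,  0.0013,  0.0037]), np.float64(0.39908559641547975))
[(array([ 55.2, 167.4,  51.1,  56.7]), 0.88), (array([ 70. , 187.6,  39.8,  40.1]), 0.61), (array([157.3, 202.3,  35.7,  27.6]), 0.6)] [(array([ 63. , 144.7]), 0.88), (array([ 76. , 166.7]), 0.88), (array([253.4,  83.2]), 0.85), (array([158.7, 179.6]), 0.81)]
[256.5819 154.7086]
[256.2565  86.4615]
tip 0.017 [array([186.558 , 233.7665]), array([322.1505, 233.722 ]), array([184.6911, 207.5442]), array([324.0235, 207.5093])]
tip -0.019 [array([173.8308, 261.128 ]), array([335.0011, 261.0621]), array([171.1804, 230.6969]), array([337.6623, 230.6438])]
```

View pics/c5.png

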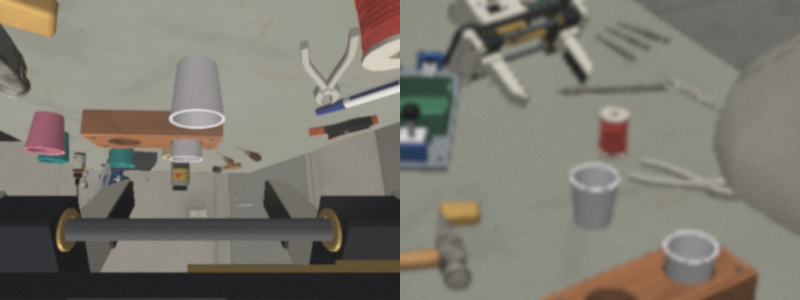

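The wrist half shows the pot upside-down in the image, foot at about (197,62) and rim at (197,118), because the camera is on the tool's underside. The fingertips at (133,181) match tips at -19 mm, so the offset is confirmed. The scene half shows the pot upright at (593,195) with nothing near it.

The pot works out at (0.579, -0.151). Approaching along the tool axis.

{"op": "send_rows", "data": {"steps": [[[0,0,-0.03],[0,0,0]],[[0,0,-0.06],[0,0,0]],[[0.003,-0.015,-0.068],[0,0,0]],[[0.006,-0.035,-0.08],[0,0,0]],[[0.009,-0.055,-0.092],[0,0,0]],[[0.012,-0.074,-0.103],[0,0,0]],[[0.015,-0.088,-0.111],[0,0,0]],[[0.015,-0.0945,-0.115],[0,0,0]]]}}

```text
t: 14.45
tcp_pos: [0.5839, -0.1833, 0.0226]
eef_rot: [[-0.082, 0.986, 0.147], [0.494, 0.169, -0.853], [-0.865, 0.002, -0.501]]
contact_force: [0.3, -0.3, 0.4]
opening: 0.0916
grasp_force: 0.0
```

```bash
export OMP_NUM_THREADS=1 OPENBLAS_NUM_THREADS=1
cat > fit3.py <<'E'
from mv import *
import ik
s=ctrl.get_state();print(s['t'],repr(s['joint_pos']),s['tcp_pos'],s['contact_force'])
D=[([1.503,.501,-.427,1.55,.221,1.138,-.21],[.2112,-.6147,.2045]),([0.9889,0.409,-0.5066,1.6996,0.2202,1.0899,-1.0334],[.474,-.3549,.2045]),
([0.9166,0.6231,-0.4296,1.8119,0.3515,0.7826,-1.1427],[.4783,-.3529,.0346]),([0.9648,0.0065,-0.6329,2.1601,-0.1463,0.6869,-1.0207],[.4723,-.1499,.2209]),
([ 0.2169,0.553,-0.7373,1.7775,0.9885,1.4949,-1.2506],[0.5695,-0.0863,0.2224]),([-0.0007,0.8047,-0.6356,1.8894,1.2943,1.6211,-1.1673],[.5691,-.0873,.1368]),(s['joint_pos'],s['tcp_pos'])]
def f(v):
    ik.Y0,ik.H,ik.L1,ik.L2,ik.L3,ik.O1,ik.O2,ik.O3,ik.Y7=v
    return np.concatenate([fk(np.array(q))[0]-p for q,p in D]+[.02*v[5:8]])
for sc in (1,):
    r=least_squares(f,[-0.0421,0.3163,0.5016,0.4637,0.3511,0.0157,0.0007,0.0098,1.529]);print(r.cost,r.x.tolist());print(r.fun[:21].reshape(-1,3))
R=np.array(s['eef_rot']);print(R,fk(np.array(s['joint_pos']))[1])
E
timeout 60 python3 fit3.py
```

```text
14.45 array([ 0.0843,  0.9765, -0.5037,  1.9042,  1.4981,  1.4752, -1.2663]) [ 0.5839 -0.1833  0.0226] [ 0.347  -0.2885  0.3649]
3.856469534195953e-05 [-0.03786960903859066, 0.3235779604886644, 0.5194588363328488, 0.4609438252785813, 0.38183910251206027, 0.001269244874784306, 0.0006844129164060932, 0.0010872507814330057, 1.529]
[[-0.0017 -0.0013 -0.0014]
 [ 0.     -0.0007 -0.0005]
 [ 0.0026 -0.0036  0.001 ]
 [ 0.002   0.0045 -0.0006]
 [-0.0041 -0.001   0.0008]
 [-0.0019  0.0007  0.0009]
 [ 0.0004  0.0011 -0.0003]]
[[-0.0824  0.9857  0.1472]
 [ 0.4942  0.1686 -0.8528]
 [-0.8654  0.0024 -0.5011]] [[-0.105   0.9878  0.1148]
 [ 0.4911  0.1519 -0.8578]
 [-0.8648 -0.0337 -0.5011]]
```

Now in position with no contact. Closing at 35 N.

{"op": "send_rows", "data": {"steps": [[[0,0,0],[0,0,0]],[[0,0,0],[0,0,0]],[[0,0,0],[0,0,0]],[[0,0,0],[0,0,0]],[[0,0,0],[0,0,0]],[[0,0,0],[0,0,0]]], "fingers": 1, "grip_force": 35}}

```text
t: 15.2
tcp_pos: [0.5842, -0.1815, 0.0233]
eef_rot: [[-0.083, 0.985, 0.149], [0.494, 0.17, -0.852], [-0.865, 0.003, -0.501]]
contact_force: [-0.8, 0.5, 2.5]
opening: 0.0553
grasp_force: 34.7
```

{"op": "send_rows", "data": {"steps": [[[0,0,0.01],[0,0,0]],[[0,0,0.025],[0,0,0]],[[0,0,0.045],[0,0,0]],[[0,0,0.07],[0,0,0]],[[0,0,0.1],[0,0,0]],[[0,0,0.12],[0,0,0]],[[0,0,0.12],[0,0,0]]]}}

```text
t: 16.08
tcp_pos: [0.585, -0.1817, 0.145]
eef_rot: [[-0.08, 0.985, 0.15], [0.495, 0.17, -0.852], [-0.865, 0.006, -0.501]]
contact_force: [-0.4, -0.6, -2.1]
opening: 0.0549
grasp_force: 34.9
```

```bash
export OMP_NUM_THREADS=1 OPENBLAS_NUM_THREADS=1
sed -i 's/^Y0,H.*/Y0,H,L1,L2,L3,O1,O2,O3,Y7=[-0.03787,0.32358,0.51946,0.46094,0.38184,0.00127,0.00068,0.00109,1.529]/' ik.py
cat > pour2.py <<'E'
from mv import *
s=ctrl.get_state();print(s['t'],s['joint_pos'],s['tcp_pos'],s['opening'],s['contact_force'])
qh=np.array(s['joint_pos']);ph,Rh=fk(qh);fl=np.array([.462,.138,0])
def geom(Rm):
    u=Rm@[0,0,1.];d=np.array([0,0,-1.])+u[2]*u;d/=np.linalg.norm(d);return .025*u+.030*d
for g in (0,10,20,30,40):
 for b in (270,285,300,315):
  gr,br=np.radians([g,b]);Rg=rz(gr)@Rh
  k=np.array([-np.sin(br),np.cos(br),0]);pourdir=np.array([np.cos(br),np.sin(br),0])
  lip=fl-.014*pourdir+[0,0,.108]
  def pose(t):
    Rt=Ro.from_rotvec(k*np.radians(t)).as_matrix();u=geom(Rt) if t>1 else np.array([0,0,.025])+.03*pourdir
    return Rt@Rg,lip-u
  R0,G0=pose(0.);G0=G0+[0,0,.1]
  q=path(ph,Rh,G0+D_*R0[:,2],R0,qh,8)
  if q is None: print(g,b,'carry');continue
  pp,RR=G0+D_*R0[:,2],R0;mm=marg(q);js=[q];bz=9;ok=True
  for t in range(10,136,10):
    R1,G1=pose(t);G1=G1+[0,0,max(0,.1*(1-t/60))]
    q,ep,er=ik(G1+D_*R1[:,2],R1,q)
    if ep>.008 or er>.06: print(g,b,'fail',t,q,ep,er);ok=False;break
    js.append(q);mm=min(mm,marg(q));bz=min(bz,boxz(G1,R1))
  if ok: print(g,b,'OK margin',round(mm,2),'maxdq/10deg',np.abs(np.diff(js,axis=0)).max(0),'bodyz',round(bz,3),'endq',q,fk(q,True)[2:])
E
timeout 200 python3 pour2.py
```

```text
16.075 [ 0.1324  0.7481 -0.5785  1.9397  1.3908  1.5071 -1.0924] [ 0.585  -0.1817  0.145 ] 0.054949946998572995 [-0.3869 -0.5713 -2.1496]
0 270 OK margin 0.04 maxdq/10deg [0.2122 0.2013 0.1192 0.0716 0.045  0.1851 0.131 ] bodyz 0.115 endq [ 1.3316  1.6868 -1.4898  2.1732  0.6788  0.7109 -0.3202] (array([ 0.1044, -0.5053,  0.2634]), array([ 0.4223, -0.1715,  0.2632]))
0 285 OK margin 0.08 maxdq/10deg [0.1637 0.1379 0.0927 0.0466 0.0589 0.139  0.1265] bodyz 0.122 endq [ 1.0536  1.5954 -1.4574  1.8256  0.3801  1.1961 -0.1313] (array([ 0.2406, -0.4602,  0.3107]), array([ 0.5793, -0.1511,  0.2631]))
0 300 OK margin 0.16 maxdq/10deg [0.1324 0.1051 0.0733 0.0586 0.0668 0.1048 0.1288] bodyz 0.102 endq [ 0.7332  1.521  -1.345   1.5089  0.2566  1.6434 -0.0587] (array([ 0.373 , -0.3607,  0.3491]), array([ 0.7091, -0.062 ,  0.2477]))
0 315 OK margin 0.0 maxdq/10deg [0.1043 0.0877 0.1576 0.0686 0.1553 0.0782 0.1846] bodyz 0.083 endq [ 0.3778  1.4081 -1.0592  1.26    0.1493  2.02    0.103 ] (array([ 0.4695, -0.206 ,  0.4071]), array([0.7826, 0.0742, 0.2177]))
10 270 OK margin 0.06 maxdq/10deg [0.2
[... 2507 characters left out ...]
628]))
40 270 fail 50 [ 0.4054  0.9878 -1.5379  2.42    1.8064  1.4123 -1.5887] 0.020425563556695118 0.047145285085842155
40 285 fail 70 [ 0.7556  0.4512 -1.1875  2.42    1.3477  0.19   -1.0419] 0.008057906295807242 0.01925313561595257
40 300 OK margin 0.0 maxdq/10deg [0.2181 0.165  0.1022 0.0644 0.1234 0.1906 0.169 ] bodyz 0.102 endq [ 1.1518  1.6886 -1.508   1.919   0.4764  1.0977  0.097 ] (array([ 0.193 , -0.4784,  0.2625]), array([ 0.5347, -0.1691,  0.254 ]))
40 315 OK margin 0.06 maxdq/10deg [0.1953 0.1241 0.1001 0.082  0.1    0.1624 0.1592] bodyz 0.121 endq [ 0.8382  1.5676 -1.4389  1.6101  0.3467  1.5317  0.159 ] (array([ 0.3335, -0.3983,  0.3251]), array([ 0.6723, -0.0917,  0.2645]))
```

The pot is held at 55 mm and 35 N, lifted and upright. Before pouring I refine the tray's centre and rail direction from the first, unobstructed top picture.

```bash
timeout 60 python3 - <<'E'
from h import *
np.set_printoptions(precision=4,suppress=True)
im=cv2.imread('pics/top0.png');hsv=cv2.cvtColor(im,cv2.COLOR_BGR2HSV)
m=cv2.inRange(hsv,(50,80,40),(90,255,255));m[:250]=0;m[:,:200]=0;m[:,330:]=0
c=max(cv2.findContours(m,0,1)[0],key=cv2.contourArea);r=cv2.minAreaRect(c);b=cv2.boxPoints(r)
print(r)
for z in(.076,):
    P=np.array([onz('top',p/1.5625,z)[:2] for p in b]);print(z,P,P.mean(0),np.linalg.norm(np.diff(P,axis=0),axis=1))
# base plate and stops: blue + bright
m=cv2.inRange(hsv,(95,90,60),(125,255,255));m[:250]=0;m[:,:140]=0;m[400:]=0;m[:,330:]=0
for k in cv2.findContours(m,0,1)[0]:
    if cv2.contourArea(k)>15:
        M=cv2.moments(k);p=np.array([M['m10'],M['m01']])/M['m00'];print('blue',p,onz('top',p/1.5625,.036)[:2])
m=cv2.inRange(hsv,(0,0,0),(180,255,55));m[:250]=0;m[:,:230]=0;m[400:]=0;m[:,310:]=0
for k in cv2.findContours(m,0,1)[0]:
    if cv2.contourArea(k)>15:
        M=cv2.moments(k);p=np.array([M['m10'],M['m01']])/M['m00'];print('black',cv2.contourArea(k),p,onz('top',p/1.5625,.099)[:2],onz('top',p/1.5625,.061)[:2])
E
```

```text
((255.0801239013672, 335.8575439453125), (52.83926773071289, 42.81614685058594), 29.357755661010742)
0.076 [[0.4505 0.1938]
 [0.5228 0.1548]
 [0.4698 0.065 ]
 [0.3984 0.1047]] [0.4604 0.1296] [0.0822 0.1043 0.0816]
blue [169.854  290.4528] [0.5623 0.3094]
black 37.0 [286.4189 351.9459] [0.4245 0.0656] [0.4294 0.0712]
```

The tray centre is (0.4605, 0.131), size 82 x 104 mm at the rim. The knob is at (0.424, 0.0655), and the rail direction is (0.497, 0.868). Tray, knob and far stop all agree. Next: the carry and tipping rows.

```bash
export OMP_NUM_THREADS=1 OPENBLAS_NUM_THREADS=1
cat > rows.py <<'E'
from mv import *
import sys
g,b=np.radians([20,310]);fl=np.array([.4605,.131,0])
Rg=rz(g)@hold(-80,30);k=np.array([-np.sin(b),np.cos(b),0]);pd=np.array([np.cos(b),np.sin(b),0])
LIP=fl-.012*pd+[0,0,.108]
def pose(t):
    Rt=Ro.from_rotvec(k*np.radians(t)).as_matrix();u=Rt@[0,0,1.];d=Rt@pd
    return Rt@Rg,LIP-(.025*u+.030*d)+[0,0,max(0,.06*(1-t/60))]
def rows(ts,s=None):
    s=s or ctrl.get_state()
    for t in ts:
        R,G=pose(t);d,w,a=delta(G,R,s);print(t,d.round(4).tolist(),w.round(3).tolist(),round(a,1),'Gz',G[2].round(3))
if __name__=='__main__': rows([float(x) for x in sys.argv[1:]])
E
timeout 60 python3 rows.py 0 20 40
```

```text
0.0 [-0.1359, 0.3178, -0.02] [-0.002, 0.003, 0.225] 20.2 Gz 0.143
20.0 [-0.1454, 0.3291, -0.0376] [0.191, 0.115, 0.223] 28.4 Gz 0.135
40.0 [-0.1538, 0.3391, -0.0504] [0.385, 0.226, 0.217] 44.7 Gz 0.128
```

{"op": "send_rows", "data": {"steps": [[[-0.006,0.014,0],[0,0,0.01]],[[-0.02,0.047,0],[0,0,0.034]],[[-0.038,0.089,0],[0,0,0.063]],[[-0.058,0.135,0],[0,0,0.095]],[[-0.078,0.183,0],[0,0,0.13]],[[-0.098,0.23,-0.005],[0,0,0.163]],[[-0.117,0.274,-0.01],[0,0,0.194]],[[-0.13,0.304,-0.015],[0,0,0.215]]]}}

```text
t: 17.08
tcp_pos: [0.452, 0.125, 0.1265]
eef_rot: [[-0.247, 0.871, 0.425], [0.438, 0.492, -0.752], [-0.864, 0.001, -0.503]]
contact_force: [0.4, -0.9, -2.1]
opening: 0.0551
grasp_force: 34.9
```

{"op": "send_rows", "data": {"steps": [[[-0.006,0.014,-0.005],[0,0,0.01]],[[-0.006,0.014,-0.005],[0,0,0.01]],[[-0.006,0.014,-0.005],[0,0,0.01]]]}}

```text
t: 17.45
tcp_pos: [0.4485, 0.1347, 0.1231]
eef_rot: [[-0.248, 0.867, 0.433], [0.434, 0.499, -0.75], [-0.866, 0.002, -0.5]]
contact_force: [0.8, -0.4, -2.1]
opening: 0.0554
grasp_force: 34.9
```

```bash
export OMP_NUM_THREADS=1 OPENBLAS_NUM_THREADS=1; timeout 60 python3 rows.py 0 8 17 26 35 44 53 62 70; python3 -c "
from plant import ctrl;s=ctrl.get_state();print(s['t'],s['joint_pos'],s['opening'],s['contact_force'])"
```

```text
0.0 [0.0006, 0.0014, 0.0019] [-0.001, 0.001, 0.001] 0.1 Gz 0.143
8.0 [-0.0033, 0.006, -0.0057] [0.067, 0.058, 0.001] 8.0 Gz 0.139
17.0 [-0.0075, 0.0111, -0.0134] [0.144, 0.122, 0.001] 17.0 Gz 0.136
26.0 [-0.0116, 0.0159, -0.02] [0.221, 0.187, 0.001] 26.0 Gz 0.133
35.0 [-0.0154, 0.0204, -0.0257] [0.297, 0.251, 0.001] 35.0 Gz 0.13
44.0 [-0.0188, 0.0245, -0.0305] [0.374, 0.315, 0.001] 44.0 Gz 0.127
53.0 [-0.0217, 0.028, -0.0345] [0.451, 0.379, 0.001] 53.0 Gz 0.124
62.0 [-0.0241, 0.0308, -0.0359] [0.527, 0.444, 0.001] 62.0 Gz 0.123
70.0 [-0.0257, 0.0328, -0.0304] [0.595, 0.501, 0.001] 70.0 Gz 0.128
17.45 [-0.4013265   0.85023918 -0.80034071  2.02586779  1.19741472  1.73668225
 -1.40975772] 0.055360539342675506 [ 0.78643314 -0.36201524 -2.13053577]
```

{"op": "send_rows", "data": {"steps": [[[-0.0033,0.006,-0.006],[0.067,0.057,0]],[[-0.0075,0.011,-0.0134],[0.144,0.121,0]],[[-0.0116,0.016,-0.02],[0.221,0.186,0]],[[-0.0154,0.0204,-0.0257],[0.297,0.25,0]],[[-0.0188,0.0245,-0.0305],[0.374,0.314,0]],[[-0.0217,0.028,-0.0345],[0.451,0.378,0]],[[-0.0241,0.0308,-0.036],[0.527,0.443,0]],[[-0.0257,0.0328,-0.0304],[0.595,0.5,0]]]}}

```text
t: 18.45
tcp_pos: [0.4231, 0.1656, 0.0925]
eef_rot: [[-0.559, 0.796, -0.231], [0.812, 0.583, 0.042], [0.168, -0.164, -0.972]]
contact_force: [0.3, 0.3, -1.4]
opening: 0.0551
grasp_force: 34.7
```

```bash
export OMP_NUM_THREADS=1 OPENBLAS_NUM_THREADS=1; timeout 60 python3 rows.py 70 78 85 92 99 106 113 120 127 135; python3 -c "
from plant import ctrl;s=ctrl.get_state();print(s['t'],s['joint_pos'],s['opening'],s['contact_force'])"
```

```text
70.0 [-0.0002, 0.0019, 0.0001] [-0.001, -0.001, 0.004] 0.4 Gz 0.128
78.0 [-0.0014, 0.0032, 0.0058] [0.068, 0.056, 0.004] 7.9 Gz 0.132
85.0 [-0.0019, 0.0039, 0.011] [0.127, 0.106, 0.004] 14.9 Gz 0.136
92.0 [-0.0021, 0.0041, 0.0162] [0.187, 0.155, 0.004] 21.9 Gz 0.139
99.0 [-0.0018, 0.0037, 0.0215] [0.247, 0.205, 0.004] 28.9 Gz 0.142
106.0 [-0.0011, 0.0029, 0.0266] [0.306, 0.255, 0.004] 35.9 Gz 0.144
113.0 [-0.0, 0.0016, 0.0316] [0.366, 0.305, 0.004] 42.9 Gz 0.145
120.0 [0.0014, -0.0001, 0.0363] [0.426, 0.355, 0.004] 49.9 Gz 0.146
127.0 [0.0032, -0.0023, 0.0408] [0.486, 0.404, 0.003] 56.9 Gz 0.147
135.0 [0.0057, -0.0052, 0.0454] [0.554, 0.461, 0.003] 64.9 Gz 0.147
18.45 [ 0.58291068  0.86643221 -1.29572198  1.92706459  0.69835821  1.21637155
 -0.38806302] 0.05512713787323291 [ 0.28682427  0.28611556 -1.44611168]
```

{"op": "send_rows", "data": {"steps": [[[-0.001,0.003,0.0045],[0.051,0.042,0.003]],[[-0.0018,0.0036,0.0088],[0.102,0.085,0.004]],[[-0.002,0.004,0.0132],[0.153,0.127,0.004]],[[-0.002,0.004,0.0177],[0.204,0.17,0.004]],[[-0.0017,0.0036,0.0222],[0.255,0.212,0.004]],[[-0.0012,0.003,0.0259],[0.298,0.248,0.004]],[[-0.0005,0.0022,0.0295],[0.34,0.283,0.004]],[[0.0004,0.0012,0.033],[0.383,0.319,0.004]]]}}

```text
t: 19.45
tcp_pos: [0.4232, 0.1675, 0.1246]
eef_rot: [[-0.306, 0.708, -0.637], [0.498, 0.689, 0.526], [0.811, -0.156, -0.563]]
contact_force: [-0.5, 0.0, -2.1]
opening: 0.055
grasp_force: 34.7
```

```bash
export OMP_NUM_THREADS=1 OPENBLAS_NUM_THREADS=1; timeout 60 python3 rows.py 115 122 129 136 143; python3 -c "
from plant import ctrl;s=ctrl.get_state();print(s['t'],s['joint_pos'],s['opening'],s['contact_force'])"
```

```text
115.0 [0.0002, -0.0007, 0.0009] [0.0, 0.002, 0.0] 0.1 Gz 0.146
122.0 [0.0018, -0.0026, 0.0056] [0.06, 0.052, 0.0] 7.1 Gz 0.147
129.0 [0.0037, -0.0048, 0.0099] [0.119, 0.102, 0.0] 14.1 Gz 0.147
136.0 [0.0059, -0.0075, 0.0138] [0.179, 0.152, 0.0] 21.1 Gz 0.147
143.0 [0.0085, -0.0105, 0.0173] [0.239, 0.202, 0.0] 28.1 Gz 0.146
19.45 [ 0.77000979  1.33809329 -1.33691982  1.60368919  0.3727514   1.52067438
  0.06090616] 0.054995440958902436 [-0.54333614  0.00833552 -2.0935571 ]
```

{"op": "send_rows", "data": {"steps": [[[0.001,-0.001,0.003],[0.034,0.029,0]],[[0.0018,-0.0026,0.0056],[0.06,0.052,0]],[[0.003,-0.004,0.008],[0.09,0.077,0]],[[0.004,-0.005,0.01],[0.119,0.102,0]],[[0.005,-0.006,0.012],[0.15,0.127,0]],[[0.006,-0.0075,0.0138],[0.179,0.152,0]],[[0.006,-0.0075,0.0138],[0.179,0.152,0]],[[0.006,-0.0075,0.0138],[0.179,0.152,0]]]}}

```text
t: 20.45
tcp_pos: [0.4287, 0.1631, 0.1398]
eef_rot: [[-0.095, 0.673, -0.733], [0.243, 0.73, 0.639], [0.965, -0.117, -0.233]]
contact_force: [0.1, 0.5, -1.0]
opening: 0.0549
grasp_force: 34.7
```

```bash
export OMP_NUM_THREADS=1 OPENBLAS_NUM_THREADS=1; timeout 60 python3 - <<'E'
from mv import *
s=ctrl.get_state();print(s['t'],s['joint_pos'],s['opening'],s['contact_force'],s['tcp_pos'])
cp=ctrl.camera_params('wrist');print(cp['xyz'])
w=ctrl.grab_frame('wrist');sc=ctrl.grab_frame('scene');t=ctrl.grab_frame('top')
c=proj('top',[.46,.131,.05]);d=proj('scene',[.46,.131,.05])
f=lambda im,c,r:cv2.resize(im[max(0,int(c[1])-r):int(c[1])+r,max(0,int(c[0])-r):int(c[0])+r],(300,300),interpolation=cv2.INTER_CUBIC)
cv2.imwrite('pics/c6.png',np.hstack([cv2.resize(w,(200,300)),f(sc,d,32),f(t,c,32)])[:,:,::-1])
E
```

```text
20.45 [ 0.7681  1.5538 -1.3223  1.4388  0.2256  1.6947  0.163 ] 0.05492894279215421 [ 0.1033  0.5242 -0.977 ] [0.4287 0.1631 0.1398]
[0.5527 0.0684 0.2609]
```

View pics/c6.png

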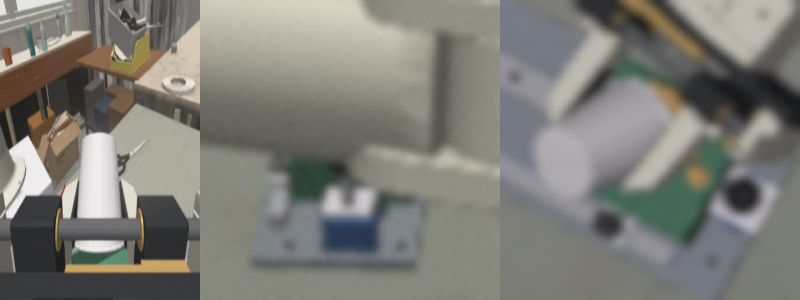

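The top crop (right) shows brass studs on the green floor at (695,175) and (665,95), with the pot's bottom toward us at (560,165). The wrist force dropped from -2.1 to about -1.0 N, which is an empty 90 g pot. The picture budget is now used up, so from here I check numerically.

Tipping back.

```bash
export OMP_NUM_THREADS=1 OPENBLAS_NUM_THREADS=1; timeout 60 python3 - <<'E'
from rows import *
rows([128,118,108,98,88,78,68,58])
s=dict(ctrl.get_state());R,G=pose(58);s['tcp_pos']=G+D_*R[:,2];s['eef_rot']=R;print();rows([48,38,28,18,8,0],s)
n=[len([x for x in ctrl.pinpoint('top',f'stud{i}_mid') ]) for i in range(1)]
print([(np.round(d['at'],1),round(d['score'],2),onz('top',d['at'],.05)[:2]) for d in ctrl.pinpoint('top','stud0_mid')])
E
```

```text
128 [-0.0022, 0.0001, -0.0061] [-0.069, -0.055, -0.001] 8.0 Gz 0.147
118 [-0.0048, 0.0031, -0.0125] [-0.154, -0.127, -0.001] 18.0 Gz 0.146
108 [-0.0066, 0.0053, -0.0194] [-0.239, -0.198, -0.002] 28.0 Gz 0.144
98 [-0.0076, 0.0065, -0.0268] [-0.324, -0.27, -0.002] 38.0 Gz 0.141
88 [-0.0078, 0.0067, -0.0343] [-0.409, -0.341, -0.002] 48.0 Gz 0.137
78 [-0.0071, 0.0059, -0.0417] [-0.494, -0.413, -0.002] 58.0 Gz 0.132
68 [-0.0056, 0.0041, -0.0488] [-0.579, -0.484, -0.002] 68.0 Gz 0.126
58 [-0.0034, 0.0015, -0.0534] [-0.664, -0.556, -0.002] 78.0 Gz 0.122

48 [0.003, -0.0035, 0.0041] [-0.085, -0.071, 0.0] 10.0 Gz 0.126
38 [0.0065, -0.0078, 0.0091] [-0.17, -0.143, 0.0] 20.0 Gz 0.129
28 [0.0106, -0.0127, 0.0151] [-0.255, -0.214, -0.0] 30.0 Gz 0.132
18 [0.0151, -0.018, 0.0223] [-0.34, -0.286, -0.0] 40.0 Gz 0.135
8 [0.0198, -0.0236, 0.0307] [-0.426, -0.357, 0.0] 50.0 Gz 0.139
0 [0.0237, -0.0282, 0.0384] [-0.494, -0.414, -0.0] 58.0 Gz 0.143
[]
```

{"op": "send_rows", "data": {"steps": [[[-0.002,0,-0.006],[-0.068,-0.056,-0.001]],[[-0.005,0.003,-0.0125],[-0.154,-0.127,-0.001]],[[-0.0066,0.005,-0.0194],[-0.239,-0.198,-0.002]],[[-0.0076,0.0065,-0.0265],[-0.324,-0.27,-0.002]],[[-0.0078,0.0067,-0.033],[-0.409,-0.341,-0.002]],[[-0.007,0.006,-0.04],[-0.494,-0.413,-0.002]],[[-0.0056,0.004,-0.046],[-0.579,-0.484,-0.002]],[[-0.0034,0.0015,-0.05],[-0.664,-0.556,-0.002]]]}}

```text
t: 21.7
tcp_pos: [0.4253, 0.1643, 0.0903]
eef_rot: [[-0.573, 0.814, -0.093], [0.818, 0.562, -0.12], [-0.046, -0.145, -0.988]]
contact_force: [0.2, 0.9, -2.1]
opening: 0.0553
grasp_force: 34.8
```

{"op": "send_rows", "data": {"steps": [[[0.003,-0.0035,0.004],[-0.085,-0.071,0]],[[0.0065,-0.008,0.009],[-0.17,-0.143,0]],[[0.0106,-0.0127,0.015],[-0.255,-0.214,0]],[[0.015,-0.018,0.022],[-0.34,-0.286,0]],[[0.02,-0.0236,0.031],[-0.426,-0.357,0]],[[0.0237,-0.028,0.038],[-0.494,-0.414,0]],[[0.0237,-0.028,0.038],[-0.494,-0.414,0]]]}}

```text
t: 22.58
tcp_pos: [0.4473, 0.1379, 0.1258]
eef_rot: [[-0.256, 0.864, 0.434], [0.432, 0.504, -0.748], [-0.865, -0.005, -0.502]]
contact_force: [0.4, 0.6, -1.0]
opening: 0.0551
grasp_force: 34.8
```

```bash
export OMP_NUM_THREADS=1 OPENBLAS_NUM_THREADS=1; timeout 60 python3 - <<'E'
from rows import *
s=ctrl.get_state();print(s['t'],s['joint_pos'],s['opening'],s['contact_force'],s['tcp_pos'],'\n',s['eef_rot'])
R=hold(-80,30);print(delta(np.array([.579,-.151,.141]),R))
E
```

```text
22.575 [-0.4343  0.8238 -0.7629  2.0241  1.175   1.7079 -1.3867] 0.05509320102821653 [ 0.4266  0.5788 -1.0278] [0.4473 0.1379 0.1258] 
 [[-0.2565  0.8638  0.4337]
 [ 0.4318  0.5039 -0.7481]
 [-0.8647 -0.0046 -0.5022]]
(array([ 0.1371, -0.3196, -0.0028]), array([-0.0005, -0.0033, -0.2251]), np.float64(20.258412650044505))
```

{"op": "send_rows", "data": {"steps": [[[0.01,-0.024,0.01],[0,0,-0.02]],[[0.03,-0.07,0.015],[0,0,-0.05]],[[0.052,-0.122,0.015],[0,0,-0.085]],[[0.075,-0.175,0.015],[0,0,-0.123]],[[0.098,-0.228,0.01],[0,0,-0.16]],[[0.119,-0.277,0],[0,0,-0.195]],[[0.132,-0.309,-0.003],[0,0,-0.218]],[[0.137,-0.32,-0.02],[0,-0.003,-0.225]]]}}

```text
t: 23.58
tcp_pos: [0.5866, -0.1875, 0.1089]
eef_rot: [[-0.074, 0.987, 0.145], [0.495, 0.163, -0.854], [-0.866, 0.008, -0.5]]
contact_force: [-0.1, 1.0, -0.7]
opening: 0.0552
grasp_force: 34.8
```

{"op": "send_rows", "data": {"steps": [[[0,0,-0.025],[0,0,0]],[[0,0,-0.05],[0,0,0]],[[0,0,-0.068],[0,0,0]],[[0,0,-0.077],[0,0,0]],[[0,0,-0.081],[0,0,0]],[[0,0,-0.081],[0,0,0]]]}}

```text
t: 24.32
tcp_pos: [0.5863, -0.1835, 0.0266]
eef_rot: [[-0.081, 0.986, 0.149], [0.493, 0.169, -0.853], [-0.866, 0.004, -0.5]]
contact_force: [0.4, -0.1, -0.4]
opening: 0.0549
grasp_force: 34.8
```

{"op": "send_rows", "data": {"steps": [[[0,0,-0.002],[0,0,0]],[[0,0,-0.0035],[0,0,0]],[[0,0,-0.0035],[0,0,0]],[[0,0,-0.0035],[0,0,0]]]}}

```text
t: 24.82
tcp_pos: [0.5864, -0.1838, 0.0234]
eef_rot: [[-0.08, 0.986, 0.149], [0.493, 0.169, -0.854], [-0.867, 0.005, -0.499]]
contact_force: [0.1, 0.9, 0.4]
opening: 0.0551
grasp_force: 34.7
```

{"op": "send_rows", "data": {"steps": [[[0,0,-0.0005],[0,0,0]],[[0,0,-0.0005],[0,0,0]],[[0,0,-0.0005],[0,0,0]],[[0,0,-0.0005],[0,0,0]]], "fingers": -1}}

```text
t: 25.32
tcp_pos: [0.5861, -0.1838, 0.0224]
eef_rot: [[-0.081, 0.986, 0.148], [0.493, 0.169, -0.853], [-0.866, 0.004, -0.5]]
contact_force: [-0.1, -0.4, -0.3]
opening: 0.0891
grasp_force: 0.0
```

{"op": "send_rows", "data": {"steps": [[[-0.003,0.017,0.01],[0,0,0]],[[-0.008,0.043,0.025],[0,0,0]],[[-0.013,0.073,0.043],[0,0,0]],[[-0.018,0.1,0.06],[0,0,0]],[[-0.018,0.1,0.12],[0,0,0]],[[-0.018,0.1,0.18],[0,0,0]],[[-0.018,0.1,0.2],[0,0,0]],[[-0.018,0.1,0.2],[0,0,0]]]}}

```text
t: 26.32
tcp_pos: [0.5686, -0.0825, 0.2242]
eef_rot: [[-0.079, 0.985, 0.151], [0.494, 0.17, -0.853], [-0.866, 0.008, -0.5]]
contact_force: [0.1, 0.3, -0.6]
opening: 0.0919
grasp_force: 0.0
```

```bash
export OMP_NUM_THREADS=1 OPENBLAS_NUM_THREADS=1; timeout 60 python3 - <<'E'
from rows import *
s=ctrl.get_state();print(s['t'],s['joint_pos'],s['tcp_pos'],s['opening'])
for n in('scene','top'):
    im=ctrl.grab_frame(n);cv2.imwrite(f'pics/n_{n}.png',im[:,:,::-1])
    for k,z in(('stud_pot',0),('tray_knob',.088),('tray_floor',.043),('stud0_mid',.05),('thread_spool',0),('wax_block',0),('end_nippers',0)):
        print(n,k,[(np.round(d['at'],1),round(d['score'],2),onz(n,d['at'],z)[:2]) for d in ctrl.pinpoint(n,k)])
    print([(np.round(d['box'],1),round(d['score'],2)) for d in ctrl.search_frame(n,'stud_pot')])
    print(n,'gold',end=' ')
    hsv=cv2.cvtColor(im,cv2.COLOR_RGB2HSV);m=cv2.inRange(hsv,(10,110,110),(28,255,255))
    for c in cv2.findContours(m,0,1)[0]:
        M=cv2.moments(c)
        if M['m00']>3:
            p=np.array([M['m10'],M['m01']])/M['m00'];P=onz(n,p,.05)
            if abs(P[0]-.46)<.15 and abs(P[1]-.13)<.15:print(round(M['m00']),P[:2],end=' ')
    print()
# pour target tool-down IK for knob
E
```

```text
26.325 [-0.0056  0.6433 -0.64    1.8785  1.2115  1.6432 -1.0312] [ 0.5686 -0.0825  0.2242] 0.09191384850289057
scene stud_pot [(array([307.1, 289.6]), 0.91, array([ 0.4539, -0.5038])), (array([253.5, 301.7]), 0.62, array([ 0.3143, -0.4775])), (array([278. , 209.1]), 0.61, array([ 0.5774, -0.1579])), (array([238.4, 271.4]), 0.56, array([ 0.3328, -0.3614]))]
scene tray_knob [(array([204.2, 163.7]), 0.56, array([0.43  , 0.0697]))]
scene tray_floor [(array([203.6, 165.2]), 0.63, array([0.4558, 0.137 ]))]
scene stud0_mid [(array([208.5, 165.7]), 0.36, array([0.4642, 0.1145]))]
scene thread_spool [(array([284.8, 179.5]), 0.78, array([ 0.6934, -0.0115]))]
scene wax_block [(array([223.2, 207.1]), 0.63, array([ 0.4301, -0.0685]))]
scene end_nippers [(array([317., 195.]), 0.72, array([ 0.7347, -0.1459]))]
[(array([278.8, 198.8,  21.9,  26.4]), 0.81), (array([239.8, 258.8,  24.6,  28.8]), 0.79), (array([251.8, 287.1,  21.7,  35.6]), 0.64), (array([307.1, 281.3,  27.1,  34.4]), 0.58), (array([301.7, 245.4,  87.4,  47.8]), 0.45)]
scene gold 
top stud_pot [(array([365.7, 219.2]), 0.86, array([ 0.443 , -0.5011])), (array([359.5, 256.5]), 0.84, array([ 0.3255, -0.4732])), (array([327. , 252.9]), 0.61, array([ 0.3392, -0.3715])), (array([256.4, 178.5]), 0.53, array([ 0.5841, -0.1553]))]
top tray_knob []
top tray_floor [(array([165.3, 214. ]), 0.64, array([0.4679, 0.1296]))]
top stud0_mid []
top thread_spool [(array([214.8, 146.1]), 0.51, array([ 0.6963, -0.0214]))]
top wax_block [(array([234.3, 223.7]), 0.54, array([ 0.4384, -0.0815]))]
top end_nippers [(array([250.5, 136. ]), 0.57, array([ 0.7285, -0.1394]))]
[(array([362.9, 256.9,  18.3,  24.6]), 0.78), (array([257.1, 175.1,  13.3,  24.1]), 0.77), (array([371.3, 215.2,  22.2,  19.7]), 0.64)]
top gold 12 [0.4957 0.1197] 8 [0.549  0.0221]
```

The pot stands upright at (0.58, -0.156). The spool, wax block and nippers have not moved. Next I close the fingers and go behind the knob with the tool pointing down.

```bash
export OMP_NUM_THREADS=1 OPENBLAS_NUM_THREADS=1; cat > knob.py <<'E'
from mv import *
pdir=np.array([.497,.868,0]);KN=np.array([.424,.0655,0])
RK=np.column_stack([pdir,[.868,-.497,0],[0,0,-1.]])
E
timeout 60 python3 - <<'E'
from knob import *
s=ctrl.get_state();q=np.array(s['joint_pos']);p,R=fk(q)
for z in(.2,.061):
    t=KN-.043*pdir+[0,0,z];q2=path(p,R,t,RK,q,10);print(z,t,q2)
    if q2 is not None:q=q2;p,R=fk(q)
q2=path(p,R,t+pdir*.16,RK,q,8);print(q2)
P=np.array(s['tcp_pos']);w=Ro.from_matrix(RK@np.array(s['eef_rot']).T).as_rotvec();print(KN-.043*pdir+[0,0,.2]-P,w/(np.pi/2),np.degrees(np.linalg.norm(w)))
E
```

```text
0.2 [0.4026 0.0282 0.2   ] [ 0.6619  0.0633 -0.7998  2.1255  0.0549  0.9727 -0.6918]
0.061 [0.4026 0.0282 0.061 ] [ 0.4809  0.3438 -0.6832  2.2605  0.3631  0.6423 -0.9922]
[ 0.1384  0.503  -0.6433  2.018   0.4344  0.7573 -1.2919]
[-0.1656  0.1119 -0.0225] [ 0.6694 -0.1158 -0.3963] 70.78117603078586
```

{"op": "send_rows", "data": {"steps": [[[-0.02,0.014,0],[0.084,-0.015,-0.05]],[[-0.041,0.028,0],[0.167,-0.029,-0.099]],[[-0.062,0.042,0],[0.251,-0.043,-0.149]],[[-0.083,0.056,0],[0.335,-0.058,-0.198]],[[-0.104,0.07,0],[0.418,-0.072,-0.248]],[[-0.125,0.084,0],[0.502,-0.087,-0.297]],[[-0.145,0.098,-0.01],[0.586,-0.101,-0.347]],[[-0.166,0.112,-0.022],[0.669,-0.116,-0.396]]], "fingers": 1, "grip_force": 10}}

```text
t: 28.22
tcp_pos: [0.4024, 0.0285, 0.2009]
eef_rot: [[0.499, 0.867, 0.003], [0.867, -0.499, 0.002], [0.003, 0.002, -1.0]]
contact_force: [-0.3, -0.4, -0.0]
opening: 0.0161
grasp_force: 0.0
```

{"op": "send_rows", "data": {"steps": [[[0,0,0],[0,0,0]],[[0,0,0],[0,0,0]],[[0,0,0],[0,0,0]]]}}

```text
t: 28.6
tcp_pos: [0.4033, 0.0292, 0.2009]
eef_rot: [[0.494, 0.87, 0.001], [0.87, -0.494, -0.001], [-0.0, 0.001, -1.0]]
contact_force: [0.0, -0.4, 0.5]
opening: 0.0003
grasp_force: 0.0
```

```bash
export OMP_NUM_THREADS=1 OPENBLAS_NUM_THREADS=1; cat > chk.py <<'E'
from knob import *
s=ctrl.get_state();P=np.array(s['tcp_pos']);w=Ro.from_matrix(RK@np.array(s['eef_rot']).T).as_rotvec()
print(s['t'],s['joint_pos'],P,s['opening'],s['contact_force'],'toK',(KN-.043*pdir+[0,0,.061]-P),w/(np.pi/2))
cp=ctrl.camera_params('wrist');im=ctrl.grab_frame('wrist');cv2.imwrite('pics/n_w.png',im[:,:,::-1])
for k,z in(('tray_knob',.088),('tray_floor',.043)):
    print(k,[(np.round(d['at'],1),round(d['score'],2),onz('wrist',d['at'],z,cp)[:2]) for d in ctrl.pinpoint('wrist',k)])
st=[]
for i in range(3):
    for d in ctrl.pinpoint('wrist',f'stud{i}_mid'):st.append((np.round(d['at'],0).tolist(),round(d['score'],2),onz('wrist',d['at'],.05,cp)[:2].round(3).tolist()))
print(st)
hsv=cv2.cvtColor(im,cv2.COLOR_RGB2HSV)
def blobs(lo,hi,z,amin,nm):
    m=cv2.inRange(hsv,lo,hi)
    for c in cv2.findContours(m,0,1)[0]:
        A=cv2.contourArea(c)
        if A>amin:
            M=cv2.moments(c);p=np.array([M['m10'],M['m01']])/M['m00'];print(nm,round(A),p.round(),onz('wrist',p,z,cp)[:2])
blobs((8,90,90),(30,255,255),.05,15,'gold');blobs((50,80,30),(90,255,255),.05,400,'green');blobs((0,0,0),(180,255,45),.099,150,'black')
E
timeout 60 python3 chk.py
```

```text
28.6 [ 0.7141  0.0737 -0.876   2.1182  0.0698  0.9763 -0.7162] [0.4033 0.0292 0.2009] 0.0003473267373999461 [ 0.0227 -0.4382  0.5332] toK [-0.0007 -0.0011 -0.1399] [ 0.0007  0.0007 -0.0023]
tray_knob [(array([257.3, 135.2]), 0.98, array([0.4267, 0.0652])), (array([261.8,  71.3]), 0.75, array([0.4569, 0.1109])), (array([457.1, 334.1]), 0.17, array([ 0.5132, -0.2401]))]
tray_floor [(array([256.8,  47.2]), 0.74, array([0.4654, 0.1338])), (array([295.4,  34.3]), 0.17, array([0.5032, 0.1255]))]
[([283.0, 96.0], 0.55, [0.466, 0.081]), ([294.0, 69.0], 0.78, [0.487, 0.099]), ([259.0, 89.0], 0.37, [0.448, 0.099]), ([289.0, 47.0], 0.33, [0.492, 0.118]), ([258.0, 48.0], 0.15, [0.465, 0.132]), ([291.0, 44.0], 0.7, [0.494, 0.119])]
gold 2202 [247. 342.] [ 0.2838 -0.1625]
gold 524 [462. 340.] [ 0.5245 -0.296 ]
gold 134 [246. 297.] [ 0.3166 -0.1042]
gold 152 [262. 297.] [ 0.3332 -0.1141]
gold 894 [313. 222.] [ 0.431  -0.0546]
gold 124 [289.  96.] [0.4708 0.0792]
gold 122 [255.  87.] [0.4459 0.103 ]
gold 986 [283.  55.] [0.4834 0.1151]
green 5312 [246.  37.] [0.4608 0.1459]
black 16362 [258. 366.] [ 0.3016 -0.1586]
black 2270 [308. 270.] [ 0.4054 -0.0766]
black 2977 [195. 268.] [ 0.3075 -0.0177]
```

Eight studs' worth of brass area (124 + 122 + 986 px) lies inside the tray walls, with none elsewhere nearby. The knob is at (0.4267, 0.0652). Descending behind it and pushing.

{"op": "send_rows", "data": {"steps": [[[0,-0.001,-0.04],[0,0,0]],[[0,-0.001,-0.08],[0,0,0]],[[0,-0.001,-0.115],[0,0,0]],[[0,-0.001,-0.135],[0,0,0]],[[0,-0.001,-0.139],[0,0,0]],[[0,-0.001,-0.139],[0,0,0]]]}}

```text
t: 29.65
tcp_pos: [0.4025, 0.0275, 0.0617]
eef_rot: [[0.496, 0.868, 0.0], [0.868, -0.496, -0.0], [-0.0, 0.0, -1.0]]
contact_force: [0.2, 0.9, -0.3]
opening: 0.0006
grasp_force: 0.0
```

{"op": "send_rows", "data": {"steps": [[[0.004,0.007,0],[0,0,0]],[[0.007,0.0125,0],[0,0,0]],[[0.01,0.0174,0],[0,0,0]],[[0.0125,0.0217,0],[0,0,0]],[[0.015,0.026,0],[0,0,0]],[[0.0174,0.0304,0],[0,0,0]],[[0.02,0.0347,0],[0,0,0]]]}}

```text
t: 30.52
tcp_pos: [0.4221, 0.0611, 0.0614]
eef_rot: [[0.498, 0.867, -0.0], [0.867, -0.498, -0.002], [-0.002, 0.001, -1.0]]
contact_force: [-0.4, 0.4, -0.4]
opening: 0.0009
grasp_force: 0.0
```

```bash
export OMP_NUM_THREADS=1 OPENBLAS_NUM_THREADS=1; timeout 60 python3 chk.py; timeout 60 python3 - <<'E'
from knob import *
for n in('scene','top'):
    ctrl.grab_frame(n)
    for k,z in(('tray_knob',.088),('tray_floor',.043)):print(n,k,[(np.round(d['at'],1),round(d['score'],2),onz(n,d['at'],z)[:2]) for d in ctrl.pinpoint(n,k)])
E
```

```text
30.525 [ 0.4463  0.4001 -0.7536  2.1947  0.432   0.6953 -1.1281] [0.4221 0.0611 0.0614] 0.0008615506250891895 [-0.3803  0.428  -0.4042] toK [-0.0195 -0.0329 -0.0004] [ 0.0011 -0.0001  0.0008]
tray_knob [(array([259.2, 210.9]), 0.79, array([0.4358, 0.0804])), (array([259.5, 123.1]), 0.62, array([0.4578, 0.1189]))]
tray_floor [(array([256.1,  56.5]), 0.63, array([0.4729, 0.1481]))]
[([308.0, 134.0], 0.71, [0.478, 0.095]), ([316.0, 85.0], 0.85, [0.495, 0.118]), ([279.0, 59.0], 0.53, [0.483, 0.14]), ([313.0, 58.0], 0.98, [0.5, 0.131]), ([321.0, 31.0], 0.48, [0.509, 0.141]), ([305.0, 133.0], 0.32, [0.477, 0.097])]
gold 2582 [242. 341.] [ 0.3665 -0.0168]
gold 158 [262. 297.] [0.3988 0.0097]
gold 140 [246. 297.] [0.3893 0.0154]
gold 390 [311. 136.] [0.479  0.0933]
gold 368 [254. 120.] [0.4546 0.1182]
gold 3142 [302.  68.] [0.4918 0.1299]
green 12739 [233.  58.] [0.4608 0.1533]
black 16091 [258. 366.] [0.3908 0.0027]
black 2100 [305. 270.] [0.4419 0.0448]
black 2902 [195. 268.] [0.3944 0.0736]
scene tray_knob [(array([209.8, 166.5]), 0.25, array([0.4383, 0.0443]))]
scene tray_floor []
top tray_knob []
top tray_floor []
```

The knob has moved 18 mm along the rail and the fingers are at its rear, so the push works. About 122 mm remain.

{"op": "send_rows", "data": {"steps": [[[0.006,0.0104,0],[0,0,0]],[[0.012,0.0208,0],[0,0,0]],[[0.018,0.0312,0],[0,0,0]],[[0.024,0.0417,0],[0,0,0]],[[0.03,0.052,0],[0,0,0]],[[0.036,0.0625,0],[0,0,0]],[[0.042,0.073,0],[0,0,0]],[[0.048,0.0835,0],[0,0,0]]]}}

```text
t: 32.12
tcp_pos: [0.4684, 0.1437, 0.0608]
eef_rot: [[0.497, 0.867, -0.004], [0.867, -0.497, -0.005], [-0.006, -0.001, -1.0]]
contact_force: [-4.5, -5.6, 5.1]
opening: 0.0006
grasp_force: 3.2
```

{"op": "send_rows", "data": {"steps": [[[0.003,0.0052,0],[0,0,0]],[[0.005,0.0087,0],[0,0,0]],[[0.0065,0.0113,0],[0,0,0]],[[0.008,0.014,0],[0,0,0]],[[0.0095,0.0165,0],[0,0,0]],[[0.0105,0.018,0],[0,0,0]],[[0.0105,0.018,0],[0,0,0]]]}}

```text
t: 33.0
tcp_pos: [0.48, 0.1635, 0.0611]
eef_rot: [[0.496, 0.868, -0.001], [0.868, -0.496, -0.001], [-0.001, -0.0, -1.0]]
contact_force: [-2.6, -1.7, -0.2]
opening: 0.0007
grasp_force: 1.4
```

```bash
export OMP_NUM_THREADS=1 OPENBLAS_NUM_THREADS=1; timeout 60 python3 chk.py | grep -v black
```

```text
33.0 [ 0.2027  0.5244 -0.7198  2.0091  0.4863  0.7851 -1.3243] [0.48   0.1635 0.0611] 0.0007427519783593304 [-2.5645 -1.7013 -0.2211] toK [-0.0773 -0.1353 -0.0001] [ 0.0006 -0.0007 -0.0003]
tray_knob [(array([260., 214.]), 0.96, array([0.4932, 0.1812]))]
tray_floor [(array([255.3,  60. ]), 0.76, array([0.5293, 0.2492]))]
[([304.0, 136.0], 0.82, [0.533, 0.198]), ([317.0, 92.0], 0.56, [0.551, 0.217]), ([314.0, 57.0], 0.6, [0.558, 0.234]), ([266.0, 99.0], 0.29, [0.524, 0.228])]
gold 2571 [240. 341.] [0.4239 0.0863]
gold 138 [246. 297.] [0.4473 0.1177]
gold 160 [262. 297.] [0.4567 0.1119]
gold 380 [311. 137.] [0.5368 0.1951]
gold 368 [255. 122.] [0.512  0.2196]
gold 3128 [302.  70.] [0.5492 0.2312]
green 13024 [234.  58.] [0.5194 0.2553]
```

{"op": "send_rows", "data": {"steps": [[[0.0005,0.0009,0],[0,0,0]],[[0.001,0.0017,0],[0,0,0]],[[0.0015,0.0026,0],[0,0,0]],[[0.0015,0.0026,0],[0,0,0]]]}}

```text
t: 33.8
tcp_pos: [0.4832, 0.1669, 0.0618]
eef_rot: [[0.496, 0.868, 0.002], [0.868, -0.496, 0.001], [0.002, 0.001, -1.0]]
contact_force: [-0.6, -1.3, -0.4]
opening: 0.0002
grasp_force: 0.6
```

{"op": "send_rows", "data": {"steps": [[[0.0005,0.0009,0],[0,0,0]],[[0.001,0.0017,0],[0,0,0]],[[0.001,0.0017,0],[0,0,0]]]}}

```text
t: 34.17
tcp_pos: [0.4839, 0.1683, 0.0618]
eef_rot: [[0.496, 0.868, 0.002], [0.868, -0.496, 0.0], [0.001, 0.001, -1.0]]
contact_force: [0.8, 0.7, 0.7]
opening: 0.0003
grasp_force: 0.0
```

The force vanished, perhaps as the plunger pulled the carriage into its notch. I push on gently to feel for the end stop.

{"op": "send_rows", "data": {"steps": [[[0.0005,0.0009,0],[0,0,0]],[[0.001,0.0017,0],[0,0,0]],[[0.001,0.0017,0],[0,0,0]]]}}

```text
t: 34.55
tcp_pos: [0.484, 0.1688, 0.0614]
eef_rot: [[0.497, 0.868, -0.0], [0.868, -0.497, -0.002], [-0.002, 0.001, -1.0]]
contact_force: [-1.8, -3.3, 2.9]
opening: 0.0002
grasp_force: 1.7
```

{"op": "send_rows", "data": {"steps": [[[0.0005,0.0009,0],[0,0,0]],[[0.001,0.0017,0],[0,0,0]],[[0.001,0.0017,0],[0,0,0]]]}}

```text
t: 34.92
tcp_pos: [0.4841, 0.1689, 0.0611]
eef_rot: [[0.497, 0.867, -0.002], [0.867, -0.497, -0.004], [-0.005, 0.0, -1.0]]
contact_force: [-3.4, -6.4, 6.9]
opening: 0.0008
grasp_force: 4.0
```

The TCP has stopped while the force rises to 7 N, so it is against the stop. Backing off and lifting away.

{"op": "send_rows", "data": {"steps": [[[-0.005,-0.0087,0],[0,0,0]],[[-0.012,-0.021,0],[0,0,0]],[[-0.02,-0.035,0.01],[0,0,0]],[[-0.02,-0.035,0.06],[0,0,0]],[[-0.02,-0.035,0.11],[0,0,0]],[[-0.02,-0.035,0.15],[0,0,0]],[[-0.02,-0.035,0.15],[0,0,0]]]}}

```text
t: 35.8
tcp_pos: [0.4673, 0.1366, 0.2144]
eef_rot: [[0.497, 0.868, 0.007], [0.868, -0.497, -0.0], [0.003, 0.006, -1.0]]
contact_force: [-0.3, 0.0, -0.4]
opening: 0.0008
grasp_force: 0.0
```

```bash
export OMP_NUM_THREADS=1 OPENBLAS_NUM_THREADS=1; timeout 60 python3 chk.py | grep -v black; timeout 60 python3 - <<'E'
from knob import *
for n in('scene','top'):
    im=ctrl.grab_frame(n)
    for k,z in(('stud_pot',0),('thread_spool',0),('wax_block',0),('end_nippers',0),('pot_rack',0)):print(n,k,[(np.round(d['at'],1),round(d['score'],2),onz(n,d['at'],z)[:2]) for d in ctrl.pinpoint(n,k)])
    hsv=cv2.cvtColor(im,cv2.COLOR_RGB2HSV);m=cv2.inRange(hsv,(8,80,80),(30,255,255))
    u,v=proj(n,[.58,-.153,.02]).astype(int);print('gold px in pot',(m[v-16:v+12,u-12:u+12]>0).sum())
E
```

```text
35.8 [ 0.4288  0.2581 -0.8826  1.9337  0.2333  1.0473 -1.0743] [0.4673 0.1366 0.2144] 0.0008263625350100618 [-0.3202  0.0446 -0.3891] toK [-0.0647 -0.1085 -0.1534] [0.0001 0.0045 0.    ]
tray_knob [(array([254.8, 116.9]), 0.85, array([0.4973, 0.1869]))]
tray_floor [(array([250.8,  36.5]), 0.57, array([0.5314, 0.254 ]))]
[([279.0, 78.0], 0.47, [0.536, 0.205]), ([420.0, 296.0], 0.52, [0.568, -0.113]), ([284.0, 33.0], 0.63, [0.561, 0.239])]
gold 18 [280. 343.] [ 0.379 -0.089]
gold 20 [305. 341.] [ 0.4102 -0.1022]
gold 25 [262. 339.] [ 0.3618 -0.0705]
gold 134 [246. 297.] [ 0.3763 -0.0043]
gold 148 [262. 298.] [ 0.393  -0.0155]
gold 117 [284.  81.] [0.5396 0.2005]
gold 118 [251.  73.] [0.5145 0.2241]
gold 610 [273.  48.] [0.5444 0.2332]
gold 314 [288.  27.] [0.5663 0.2429]
green 3927 [240.  31.] [0.524  0.2623]
scene stud_pot [(array([306.9, 289.7]), 0.85, array([ 0.4533, -0.5039])), (array([278. , 208.7]), 0.81, array([ 0.5786, -0.156 ])), (array([252.1, 300.9]), 0.69, array([ 0.3126, -0.4735])), (array([284.2, 180. ]), 0.37, array([ 0.6897, -0.0134]))]
scene thread_spool [(array([282.8
[... 205 characters left out ...]
.3556]))]
gold px in pot 0
top stud_pot [(array([257.9, 178.8]), 0.85, array([ 0.583 , -0.1601])), (array([363.6, 217.5]), 0.83, array([ 0.4487, -0.4948])), (array([357.9, 258.8]), 0.56, array([ 0.3184, -0.4676])), (array([322.1, 250. ]), 0.53, array([ 0.3486, -0.3565]))]
top thread_spool [(array([215.5, 145.4]), 0.61, array([ 0.6987, -0.0237])), (array([310.4, 175.8]), 0.4, array([ 0.5892, -0.331 ]))]
top wax_block [(array([235.5, 225.3]), 0.74, array([ 0.4332, -0.0852])), (array([315.3, 192.5]), 0.68, array([ 0.5336, -0.3442]))]
top end_nippers [(array([251.5, 134.2]), 0.59, array([ 0.7347, -0.1428]))]
top pot_rack [(array([315.8, 192.2]), 0.76, array([ 0.5345, -0.3459]))]
gold px in pot 0
```

The knob has moved 140–142 mm and is home. One stud detection points near the pot, so I check the pixels there for brass.

```bash
timeout 60 python3 - <<'E'
from h import *
im=cv2.imread('pics/n_w.png');p=im[270:325,390:450]
hsv=cv2.cvtColor(p,cv2.COLOR_BGR2HSV)
print('brass px',(cv2.inRange(hsv,(8,70,60),(32,255,255))>0).sum(),'sat median/max',np.median(hsv[...,1]),hsv[...,1].max())
print('red px',((cv2.inRange(hsv,(0,120,50),(8,255,255))|cv2.inRange(hsv,(170,120,50),(180,255,255)))>0).sum())
print(proj('wrist',[.581,-.154,0]),proj('wrist',[.581,-.154,.065]),proj('wrist',[.434,-.079,.01]))
for n in('top','scene'):
    ctrl.grab_frame(n);print(n,[(np.round(d['at'],0),round(d['score'],2),onz(n,d['at'],.05)[:2]) for d in ctrl.pinpoint(n,'stud0_mid')])
    x=ctrl.grab_frame(n);u,v=proj(n,[.581,-.154,.03]).astype(int);h=cv2.cvtColor(x[v-18:v+18,u-18:u+18],cv2.COLOR_RGB2HSV);print('max sat',h[...,1].max())
E
```

```text
brass px 0 sat median/max 7.0 22
red px 0
[424.71531144 291.99173253] [451.45121013 323.85363317] [310.74081753 301.04065137]
top []
max sat 14
scene []
max sat 72
```

There is no brass in or around the pot, so that detection was false and the pot is empty. Handing in.

```bash
timeout 60 python3 -c "
from plant import ctrl;print(ctrl.finish_job())"
```

```text
the job is handed in; nothing more can be done
None
```

I handed the job in at about 36 s: brass for all eight studs (counted by area, since they overlap) is in the green tray, which sits against its press-end stop (the click itself was not sensed), the emptied pot stands upright on the bench, and the bystanders were found where they started.

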